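# Sniff-test the spray-chamber cover seal

## Robot

A 6-joint arm with a two-finger parallel gripper is mounted at the origin on the work surface. World frame = base frame: x ahead of the robot, y to its left, z up, the work surface at z = 0. Lengths are in m, angles in rad, forces in N, time in s.
With the tool pointing down it reaches from about 0.325 to 0.9 m from the base axis. Payload 6.1 kg.
Tool frame: the origin (TCP) lies midway between the tips of the shut fingers; the grasp point (between the pads) lies 19 mm behind it; y points along the fingers, x is the direction in which the jaws open and shut, and the axes are right-handed (so a half turn about y gives the same grasp; the last joint's range is limited). The gripper opens to 87 mm and grips with 3 to 60 N. Pads are 19 mm wide; open, the fingers measure 117 mm over their backs; the gripper's body (75 mm by 190 mm) begins 51 mm behind the grasp point.
Start: joints at [-1.391, 0.22, 1.526, -0, 1.395, -0.126], TCP at [0.188, -0.596, 0.223] pointing down, gripper open.
Joint ranges: [-2.98, 2.98], [-0.91, 2.08], [0.09, 2.57], [-1.24, 4.39], [0.2, 2.65], [-2.68, 2.68]. Speed limits (rad/s): [2.57, 2.57, 3.01, 3.14, 3.14, 3.14].

## Interface

Orientations are given as a unit quaternion [x, y, z, w].
In Python, from station import ctrl gives the robot as it stands.
- The arm moves only by the tool carry_out, never from a script. Its argument "series" is a list of rows, each an object with "translation": the shift along the tool's x, y, z in mm, a list of three; "angular": the turn, a rotation vector about the tool's x, y, z in rad, a list of three; "claw": the gripper command: -1 is fully open, 1 is shut, values between are in proportion. A call has exactly 10 rows; each row shifts and turns the commanded pose from where the row before left it, along the tool's axes as they then stand; what a row does not reach is not made up. A row lasts 1/12 s, in which the tool goes at most 41.7 mm and 7.16 degrees, less where a joint would pass 70% of its speed; a pose out of reach is approached as far as the arm can. A call with a gripper value outside its range is refused whole. The fingers move at their own pace and stop on an object; the grip force is fixed at half the most. Time passes only in rows, so rows that do not move let the fingers close, or fill a call up. It gives the time, the measured TCP pose, the force and the opening at its end, in the units of the state.
- ctrl.get_obs(): the state, without advancing time (a new reading comes with each control period).
- ctrl.get_image(name): name is "scene" or "top"; returns the picture (384x512x3 uint8, red, green, blue); there is no depth.
- ctrl.calibration(name): a dict with "intrinsics" (3x3 intrinsics, pixels), "rvec" (rotation vector, rad) and "tvec" (3), from world to camera coordinates, as OpenCV has them. Camera axes: x right, y down, z forward; pixel columns grow to the right and rows downward; lengths in m; the calibration is good to about 2 mm. A picture is of the moment at which its call begins. calibration takes no time and is no camera call.
- ctrl.sign_off(): hands the job in, once; it reports no verdict.
The state is a dict: "t": time; "joints": joint angles; "joint_vel": joint speeds; "joint_efforts": joint torques, N m; "eef_pos": TCP position; "tcp_rot": TCP orientation; "force": force on the tool from outside, world axes, zero at the start; "torque": the same for the moment, N m; "gripper_width": finger opening in m.
Only numpy, scipy, OpenCV 4.12 (cv2) and the standard library are available. Lean on these libraries where they do the work, as an engineer would, in place of code of your own. Each camera call takes 0.05 s, during which the arm holds its last target.

## Task

First clear every yellow-capped jar off the white spray-chamber housing into the blue tray, standing upright, and throw the gas valve lever from the red notch to the green notch. Then take the orange-handled sniffer wand and, with the gas still on, guide its tip slowly (about 3 cm/s) inside the cover's seam groove, from the end by the green dot, around all three sides, to the end by the red dot. Finally put the wand back upright in its grey stand and the lever back in the red notch; do not disturb the amber bottle.

Things in the scene. Friction and masses are not known exactly. Their poses are not given: they have to be found in the camera images.
- housing: Fixed white housing, 300 x 290 mm, flat top at z 50; origin under its centre, x away from the robot, y left. A dark square-cornered groove, 12 mm wide, 8 deep (floor z 42), open above, runs round three sides of its grey cover, centre line (75, 80), (-60, 80), (-60, -80), (75, -80) mm in its frame. Green dot past the first end (y +80), red past the last; the groove ends 11 mm past these points.
- seam0 (a point): Point on the groove's floor, on its centre line: the start by the green dot
- seam1 (a point): Point on the groove's floor, on its centre line: halfway along the left side
- seam2 (a point): Point on the groove's floor, on its centre line: the left corner
- seam3 (a point): Point on the groove's floor, on its centre line: the middle of the near side
- seam4 (a point): Point on the groove's floor, on its centre line: the right corner
- seam5 (a point): Point on the groove's floor, on its centre line: halfway along the right side
- seam6 (a point): Point on the groove's floor, on its centre line: the end by the red dot
- wand: Loose 90 g sniffer wand, upright in its stand; origin at the tip, z up along it. Steel tip 6 mm in diameter to z 23 mm, shaft 9 mm to z 90, black collar 38 x 38 mm from z 90 to 96, orange handle 20 x 20 mm from z 96 to 152 (faces along its x and y), button to z 155. Grip the handle, fingertips above the collar.
- wand_tip (a point): The tip of the wand, its lowest point (same as wand's origin)
- stand: Fixed grey wand stand, foot 60 mm square, body 50 x 50 mm, rim 100 mm high, open square well 22 x 22 mm from the rim down to 6 mm; origin under its centre. The wand hangs in it, collar on the rim, tip 10 mm above the table. Left or right of the housing.
- stand_mouth (a point): Centre of the well at the height of the rim (100 mm)
- valve: Fixed grey gas valve, 80 x 80 x 50 mm, origin at the centre of its underside, under the lever's vertical pivot. Notch marks 112 mm from the pivot at bearings (valve's frame, counter-clockwise from its x) 2.392 rad red (off), 3.192 green (test), 3.892 white (vent, not wanted). Left or right of the housing, the tray on the other side.
- lever (a joint): Angle of the valve lever: 0 in the red notch, 0.8 in the green notch, 1.5 in the white notch; grows counter-clockwise from above. A sprung ball clicks between bumps on either side of each notch (about 3 N at the pin to leave one); elsewhere it stays where it is left.
- lever_pin (a point): Middle of the lever's upright red pin, 18 mm in diameter, 80 mm from the pivot; the pin rises from the lever's flat arm (top at z 64 mm) to z 114 mm, this point being at z 94 mm. Grip it from above and carry it along its arc.
- tray: Fixed blue open tray, 190 x 130 x 20 mm (x, y, z), walls and floor 4 mm or so thick; origin at the centre of its underside.
- jar0: Yellow-capped round sample jar, 46 mm in diameter, 36 mm high, 60 g, origin at the centre of its underside, z up; loose, standing on the housing. Between two and four jars are present.
- jar1: Yellow-capped round sample jar, 46 mm in diameter, 36 mm high, 60 g, origin at the centre of its underside, z up; loose, standing on the housing. Between two and four jars are present.
- jar2: Yellow-capped round sample jar, 46 mm in diameter, 36 mm high, 60 g, origin at the centre of its underside, z up; loose, standing on the housing. Between two and four jars are present.
- jar3: Yellow-capped round sample jar, 46 mm in diameter, 36 mm high, 60 g, origin at the centre of its underside, z up; loose, standing on the housing. Between two and four jars are present.
- amber: Amber bottle, 56 mm in diameter, 110 mm high, loose, origin at the centre of its underside: leave it alone
Not all that is in view belongs to the job. What is shaped like the jar2 but black is not meant. Leave any pink look-alike of the jar1 alone.

How it is judged:
On the way, in this order (a step that is already met when the one before it is completed fails the run):
1. every jar stands in the tray and the lever is in the green notch (x of jar0 in the frame of tray between -0.085 and 0.085 m and y of jar0 in the frame of tray between -0.055 and 0.055 m and z of each of jar0, jar1, jar2, jar3 in the frame of tray below 0.015 m and angle between each of jar0, jar1, jar2, jar3's own z axis and vertical below 0.25 rad and linear speed of each of jar0, jar1, jar2, jar3 below 0.05 m/s and x of jar1 in the frame of tray between -0.085 and 0.085 m and y of jar1 in the frame of tray between -0.055 and 0.055 m and x of jar2 in the frame of tray between -0.085 and 0.085 m and y of jar2 in the frame of tray between -0.055 and 0.055 m and x of jar3 in the frame of tray between -0.085 and 0.085 m and y of jar3 in the frame of tray between -0.055 and 0.055 m and value of joint lever between 0.68 and 0.92 rad), for 0.2 s.
2. the wand's tip is in the groove at the start by the green dot, the lever still in the green notch (horizontal distance between wand_tip and seam0 below 0.01 m and z of wand_tip in the frame of housing between 0.036 and 0.0485 m and value of joint lever between 0.68 and 0.92 rad), for 0.1 s.
3. the wand's tip is in the groove at halfway along the left side, the lever still in the green notch (horizontal distance between wand_tip and seam1 below 0.01 m and z of wand_tip in the frame of housing between 0.036 and 0.0485 m and value of joint lever between 0.68 and 0.92 rad), for 0.1 s.
4. the wand's tip is in the groove at the left corner, the lever still in the green notch (horizontal distance between wand_tip and seam2 below 0.01 m and z of wand_tip in the frame of housing between 0.036 and 0.0485 m and value of joint lever between 0.68 and 0.92 rad), for 0.1 s.
5. the wand's tip is in the groove at the middle of the near side, the lever still in the green notch (horizontal distance between wand_tip and seam3 below 0.01 m and z of wand_tip in the frame of housing between 0.036 and 0.0485 m and value of joint lever between 0.68 and 0.92 rad), for 0.1 s.
6. the wand's tip is in the groove at the right corner, the lever still in the green notch (horizontal distance between wand_tip and seam4 below 0.01 m and z of wand_tip in the frame of housing between 0.036 and 0.0485 m and value of joint lever between 0.68 and 0.92 rad), for 0.1 s.
7. the wand's tip is in the groove at halfway along the right side, the lever still in the green notch (horizontal distance between wand_tip and seam5 below 0.01 m and z of wand_tip in the frame of housing between 0.036 and 0.0485 m and value of joint lever between 0.68 and 0.92 rad), for 0.1 s.
8. the wand's tip is in the groove at the end by the red dot, the lever still in the green notch (horizontal distance between wand_tip and seam6 below 0.01 m and z of wand_tip in the frame of housing between 0.036 and 0.0485 m and value of joint lever between 0.68 and 0.92 rad), for 0.1 s.
At the end, for the whole second after the job is handed in: Every jar present stands upright (within 0.25 rad) and still on the tray's floor; the lever is in the red notch (below 0.12 rad); the wand hangs upright and still in its stand, its axis within 12 mm of the stand's and its collar on the rim (tip 5 to 16 mm above the table) (x of jar0 in the frame of tray between -0.085 and 0.085 m and y of jar0 in the frame of tray between -0.055 and 0.055 m and z of each of jar0, jar1, jar2, jar3 in the frame of tray below 0.015 m and angle between each of jar0, jar1, jar2, jar3's own z axis and vertical below 0.25 rad and linear speed of each of jar0, jar1, jar2, jar3 below 0.05 m/s and x of jar1 in the frame of tray between -0.085 and 0.085 m and y of jar1 in the frame of tray between -0.055 and 0.055 m and x of jar2 in the frame of tray between -0.085 and 0.085 m and y of jar2 in the frame of tray between -0.055 and 0.055 m and x of jar3 in the frame of tray between -0.085 and 0.085 m and y of jar3 in the frame of tray between -0.055 and 0.055 m and value of joint lever below 0.12 rad and horizontal distance between wand and stand below 0.012 m and angle between wand's own z axis and vertical below 0.1 rad and z of wand in the frame of stand between 0.005 and 0.016 m and linear speed of wand below 0.03 m/s); the robot touches nothing.
It fails at once if the wand moves faster than 8 cm/s while its tip is in the seam groove (linear speed of wand above 0.08 m/s and z of wand_tip in the frame of housing below 0.048 m and x of wand_tip in the frame of housing between -0.08 and 0.1 m and y of wand_tip in the frame of housing between -0.1 and 0.1 m).
It fails at once if the amber bottle is shifted by more than 30 mm (distance of amber from where it was at the start of the episode above 0.03 m).
Of jar0, jar1, jar2, jar3 only 2 to 4 are there at a start; the rules pass over those that are not, and their reading is None.
At some moment in a run one of jar0, jar1, jar2, jar3 may be knocked a few centimetres aside while the robot is not near it.
It also fails if it takes over 210 s, if anything falls off the work surface, if the arm or the gripper's body presses on something with over 40 N, if the wrist force passes 120 N, or if a joint passes its speed limit or range.

## Working session

There is one attempt and no reset: what is moved stays moved. The work goes in short steps, Python scripts to look and compute and a tool call to move; the robot and the scene stay as the last step left them, time stands still between calls to the robot, and variables do not carry over. Pictures are saved under pics/ and viewed, and the job is handed in when it is done.

Besides the shell and the picture viewer there is one more tool, called after "Call:" by a JSON object that holds its "op" and its "data". carry_out: Moves the arm, as the interface text tells. Its arguments: {"type":"object","properties":{"series":{"type":"array"}},"required":["series"]}

```bash
mkdir -p pics; ls; python3 - <<'E'
from station import ctrl
import cv2
o=ctrl.get_obs()
for k,v in o.items(): print(k,v)
for n in("scene","top"):
    im=ctrl.get_image(n); cv2.imwrite(f"pics/{n}0.png",cv2.resize(im[:,:,::-1],(800,600),interpolation=cv2.INTER_CUBIC)); c=ctrl.calibration(n); print(n,c)
    cv2.imwrite(f"pics/raw_{n}0.png",im[:,:,::-1])
E
```

```text
pics
t 0.0
joints [-1.39107934e+00  2.21235837e-01  1.52761120e+00  1.08192493e-05
  1.39469189e+00 -1.26116915e-01]
joint_vel [ 0.00043905 -0.00149601  0.00040279  0.00032795 -0.00117133 -0.00015028]
joint_efforts [ 2.11574144e-03 -4.94605172e+01 -3.87377572e+01  6.99155848e-02
  5.70905535e-02 -1.58050634e-04]
eef_pos [ 0.18805853 -0.59538684  0.22143119]
tcp_rot [-0.56984957  0.41850183 -0.41750814  0.57080175]
force [-0.01950674 -0.27330212 -0.47914233]
torque [-0.00249965  0.04679829  0.00401469]
gripper_width 0.08683679309701382
scene {'intrinsics': array([[385.00949978,   0.        , 258.37763371],
       [  0.        , 385.00949978, 193.20978582],
       [  0.        ,   0.        ,   1.        ]]), 'rvec': array([ 1.10826678,  2.46734923, -0.94470309]), 'tvec': array([ 0.29273689, -0.22394684,  1.23313911])}
top {'intrinsics': array([[433.5356687 ,   0.        , 261.98235739],
       [  0.        , 433.5356687 , 187.40191588],
       [  0.        ,   0.        ,   1.        ]]), 'rvec': array([ 2.2076077 , -2.16719903,  0.08068477]), 'tvec': array([0.00883673, 0.49944818, 1.02269012])}
```

View pics/scene0.png

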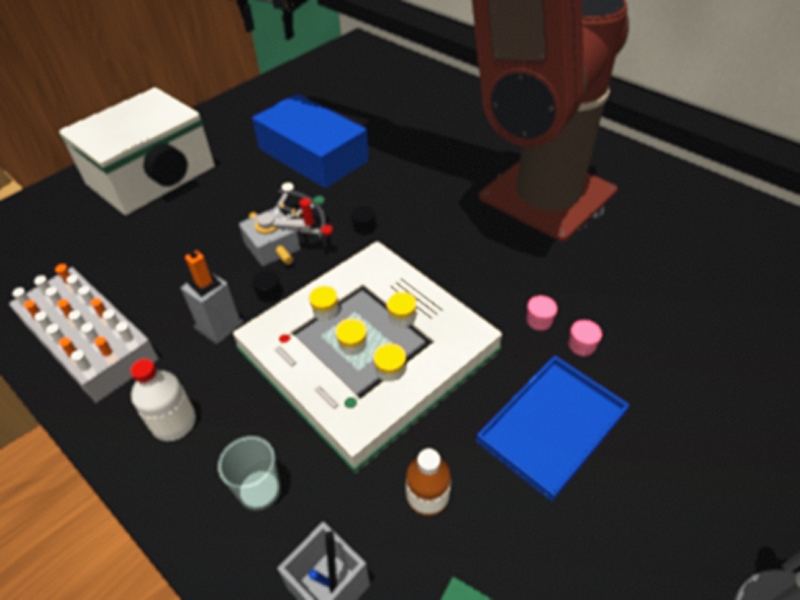

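View pics/top0.png

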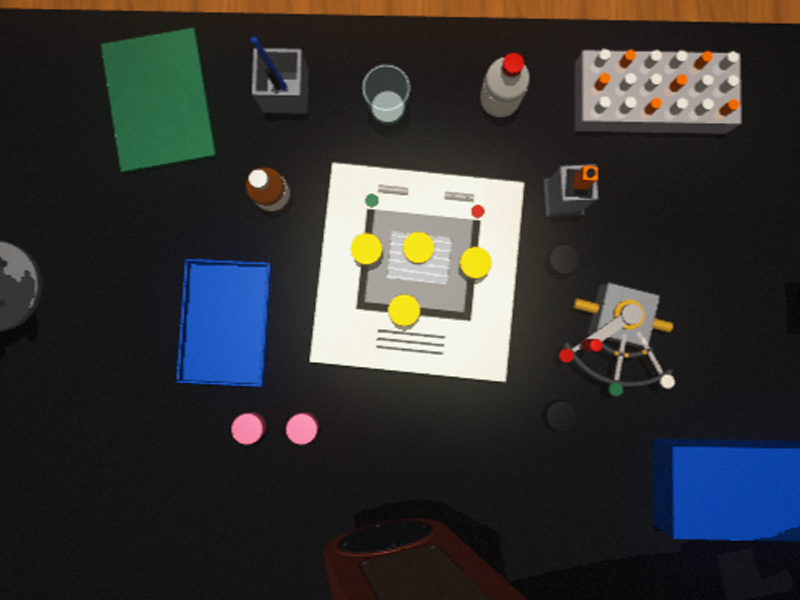

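The pictures show four yellow jars on the housing, at top(800x600) (366,248), (418,247), (475,262) and (404,310). The tray is left of the housing at about (225,322), and the pink look-alikes are at (248,428) and (302,428). The black look-alikes are at (564,259) and (561,415). The valve is at (625,315), the stand and wand at (575,190), and the amber bottle at (265,185). I'll take enlarged crops to measure from.

```bash
python3 - <<'E'
import cv2
im=cv2.imread("pics/raw_top0.png")
def crop(n,x0,y0,w,h,s):
    c=cv2.resize(im[y0:y0+h,x0:x0+w],None,fx=s,fy=s,interpolation=cv2.INTER_CUBIC)
    for i in range(0,w,10):
        cv2.line(c,(i*s,0),(i*s,6 if i%50 else 14),(0,255,255),1)
        if i%20==0: cv2.putText(c,str(x0+i),(i*s,24),0,.4,(0,255,255),1)
    for j in range(0,h,10):
        cv2.line(c,(0,j*s),(6,j*s),(0,255,255),1)
        if j%20==0:cv2.putText(c,str(y0+j),(8,j*s+4),0,.4,(0,255,255),1)
    cv2.imwrite(f"pics/{n}.png",c)
crop("c_house",190,95,155,155,3 if 0 else 3)
crop("c_valve",340,95,100,165,3)
crop("c_tray",105,155,80,100,5)
E
cat > h.py <<'E'
import numpy as np, cv2
from station import ctrl
from scipy.spatial.transform import Rotation as R
def cal(n):
    c=ctrl.calibration(n); return c['intrinsics'],np.array(c['rvec']),np.array(c['tvec'])
def back(n,uv,z):
    K,r,t=cal(n); Rm=cv2.Rodrigues(r)[0]
    d=Rm.T@np.linalg.inv(K)@np.array([uv[0],uv[1],1.]); o=-Rm.T@t
    return o+d*(z-o[2])/d[2]
def proj(n,p):
    K,r,t=cal(n); return cv2.projectPoints(np.array(p,float).reshape(-1,3),r,t,K,None)[0].reshape(-1,2)
def snap(n,name,box=None,s=4):
    im=np.ascontiguousarray(ctrl.get_image(n)[:,:,::-1]); cv2.imwrite(f"pics/raw_{name}.png",im)
    x0,y0,w,h=box or (0,0,512,384)
    if not box: s=1.5
    c=cv2.resize(im[y0:y0+h,x0:x0+w],None,fx=s,fy=s,interpolation=cv2.INTER_CUBIC)
    if box:
      for i in range(0,w,10):
        cv2.line(c,(int(i*s),0),(int(i*s),6),(0,255,255),1)
        if i%20==0: cv2.putText(c,str(x0+i),(int(i*s),20),0,.4,(0,255,255),1)
      for j in range(0,h,10):
        cv2.line(c,(0,int(j*s)),(6,int(j*s)),(0,255,255),1)
        if j%20==0:cv2.putText(c,str(y0+j),(8,int(j*s)+4),0,.4,(0,255,255),1)
    cv2.imwrite(f"pics/{name}.png",c); return im
def pose():
    o=ctrl.get_obs(); return np.array(o['eef_pos']),R.from_quat(o['tcp_rot']),o
E
python3 - <<'E'
from h import *
p,r,o=pose(); print(p.round(4)); print(r.as_matrix().round(3)); 
K,rv,t=cal("top"); print("cam top",-cv2.Rodrigues(rv)[0].T@t)
E
```

```text
[ 0.1881 -0.5954  0.2216]
[[ 0.301 -0.     0.954]
 [-0.954  0.002  0.301]
 [-0.002 -1.     0.   ]]
cam top [0.42633865 0.02119687 1.05508658]
```

View pics/c_house.png

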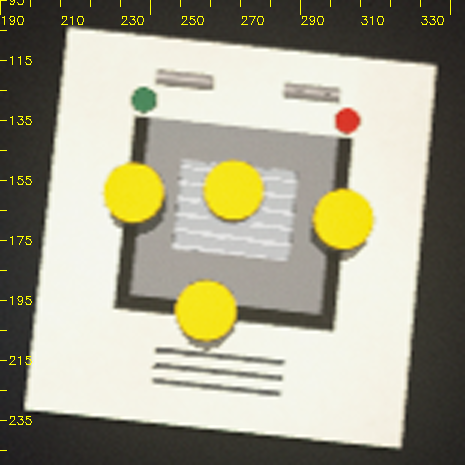

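View pics/c_valve.png

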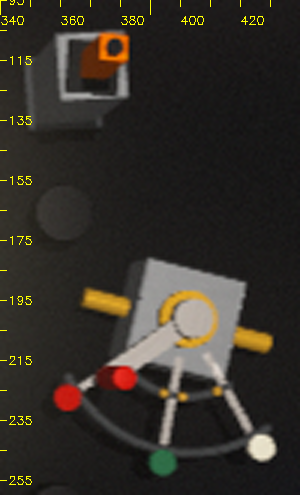

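View pics/c_tray.png

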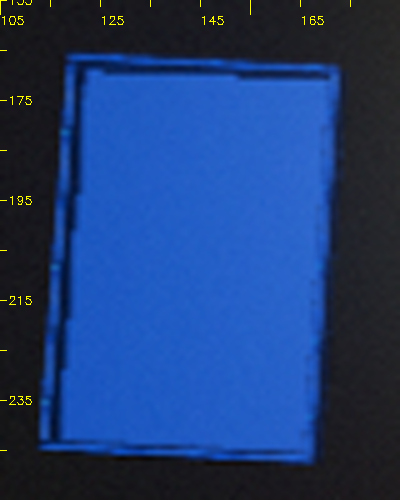

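```bash
cat > m.py <<'E'
from h import *
def blobs(im,lo,hi,amin=20):
    hsv=cv2.cvtColor(im,cv2.COLOR_BGR2HSV); m=cv2.inRange(hsv,lo,hi)
    n,l,s,c=cv2.connectedComponentsWithStats(m); return [(c[i].round(1),s[i,4],s[i,:4]) for i in range(1,n) if s[i,4]>=amin],m
E
python3 - <<'E'
from m import *
for n in("top","scene"):
    im=cv2.imread(f"pics/raw_{n}0.png"); print(n)
    for nm,lo,hi in(("yel",(22,150,120),(34,255,255)),("red",(0,170,120),(4,255,255)),("org",(6,180,180),(14,255,255)),("grn",(55,80,50),(85,255,140)),("blue",(105,150,60),(125,255,255)),("pink",(165,80,120),(178,255,255))):
        for b in blobs(im,lo,hi,12)[0]: print(nm,b)
im=cv2.imread("pics/raw_top0.png")
hsv=cv2.cvtColor(im,cv2.COLOR_BGR2HSV)
# housing corners: white top incl everything inside
m=((hsv[:,:,2]>170)).astype(np.uint8); cs=cv2.findContours(m,0,1)[0]; c=[c for c in cs if 6000<cv2.contourArea(c)]
for k in c:
    print(cv2.boundingRect(k),cv2.contourArea(k))
c=[k for k in c if 180<cv2.boundingRect(k)[0]<220][0]
rect=cv2.minAreaRect(c); box=cv2.boxPoints(rect); print(rect,box)
W=[]
for q in box: w=back("top",q,.05); W.append(w); print(w.round(4))
W=np.array(W)[:,:2]; print("ctr",W.mean(0),np.linalg.norm(np.diff(np.vstack([W,W[:1]]),axis=0),axis=1)); e=[W[(i+1)%4]-W[i] for i in range(4)]; print(np.degrees([np.arctan2(*v[::-1]) for v in e]))
# dots
E
```

```text
top
yel (array([234.3, 158.9]), np.int32(316), array([225, 149,  20,  20], dtype=int32))
yel (array([267.3, 158.1]), np.int32(307), array([258, 148,  20,  21], dtype=int32))
yel (array([303.8, 167.7]), np.int32(318), array([294, 158,  20,  20], dtype=int32))
yel (array([258.2, 198.2]), np.int32(325), array([248, 188,  21,  21], dtype=int32))
red (array([328.2,  39.8]), np.int32(134), array([322,  34,  13,  13], dtype=int32))
red (array([305.3, 134.6]), np.int32(46), array([302, 131,   8,   8], dtype=int32))
red (array([380.9, 220.5]), np.int32(52), array([377, 217,   9,   8], dtype=int32))
red (array([362.1, 227. ]), np.int32(65), array([358, 223,   9,   9], dtype=int32))
org (array([403. ,  34.8]), np.int32(33), array([400,  32,   7,   7], dtype=int32))
org (array([452.3,  35.5]), np.int32(34), array([449,  33,   7,   6], dtype=int32))
org (array([386.4,  49.4]), np.int32(29), array([384,  47,   6,   6], dtype=int32))
org (array([435.9,  50.4]), np.int32(35), array([433,  48,   7,   6], dtype=int32))
org (array([419.4,  65.5]), np.int32(33), array([416,  63,   7,   6], dtype=int32))
[... 3480 characters left out ...]
array([203.4, 369.1]), np.int32(58), array([198, 365,  13,   9], dtype=int32))
pink (array([346.1, 199. ]), np.int32(341), array([337, 189,  20,  22], dtype=int32))
pink (array([374., 215.]), np.int32(369), array([365, 204,  21,  24], dtype=int32))
(198, 104, 137, 140) 15734.0
((267.01654052734375, 173.74131774902344), (125.83995056152344, 128.20217895507812), 5.946863651275635) [[197.79391 230.97855]
 [211.07645 103.46631]
 [336.23917 116.50409]
 [322.95663 244.01633]]
[0.3934 0.1643 0.05  ]
[0.6928 0.1416 0.05  ]
[ 0.6674 -0.1535  0.05  ]
[ 0.3688 -0.1247  0.05  ]
ctr [0.53058839 0.00694861] [0.30022365 0.29619961 0.29996572 0.29009845]
[ -4.33304024 -94.9256154  174.50205883  85.12511039]
```

```bash
cat > fit.py <<'E'
from m import *
from scipy.optimize import least_squares
from scipy.ndimage import map_coordinates
def edgefit(n,im,segs,z,x0,rng=4.,spacing=0.006,skip=None,iters=6):
    """segs: list of (p,q) model XY; finds max-gradient along normals; fits x,y,yaw"""
    g=cv2.cvtColor(im,cv2.COLOR_BGR2GRAY).astype(float); x=np.array(x0,float)
    P=[];N=[]
    for p,q,*sg in segs:
        p=np.array(p);q=np.array(q);L=np.linalg.norm(q-p);k=max(2,int(L/spacing))
        for s in (np.arange(k)+.5)/k:
            P.append(p+s*(q-p)); d=(q-p)/L; N.append(([-d[1],d[0]],sg[0] if sg else 0))
    P=np.array(P)
    def tf(x,P): c,s=np.cos(x[2]),np.sin(x[2]); return P@np.array([[c,s],[-s,c]])+x[:2]
    for it in range(iters):
        W=tf(x,P); obs=[];idx=[]
        Nw=np.array([a for a,_ in N]); c,s=np.cos(x[2]),np.sin(x[2]); Nw=Nw@np.array([[c,s],[-s,c]])
        A=proj(n,np.c_[W,np.full(len(W),z)]); B=proj(n,np.c_[W+Nw*.001,np.full(len(W),z)])
        for i in range(len(W)):
            v=B[i]-A[i]; v/=np.linalg.norm(v); t=np.arange(-rng,rng+.01,.1)
            prof=map_coordinates(g,[A[i,1]+t*v[1],A[i,0]+t*v[0]],order=1)
            d=np.gradient(cv2.GaussianBlur(prof[None],(0,0),4)[0]); sg=N[i][1]; d=d*sg if sg else abs(d)
            d=d[5:-5]; k=d.argmax()
            if d[k]<1.2 or k in(0,len(d)-1): continue
            obs.append(A[i]+v*t[k+5]); idx.append(i)
        obs=np.array(obs); Wo=np.array([back(n,o,z)[:2] for o in obs])
        def res(y):
            Wm=tf(y,P[idx]); c,s=np.cos(y[2]),np.sin(y[2]); nn=np.array([a for a,_ in N])[idx]@np.array([[c,s],[-s,c]])
            return ((Wo-Wm)*nn).sum(1)*1000
        r=least_squares(res,x,loss='soft_l1',f_scale=1.); x=r.x; rng=max(2.,rng*.8)
    return x,res(x),len(idx)
def rect(a,b,sg=0):
    c=[(a,b),(-a,b),(-a,-b),(a,-b)]; return [(c[i],c[(i+1)%4],sg) for i in range(4)]
E
cat > f1.py <<'E'
from fit import *
out=rect(.15,.145)
o=[(.086,.086),(-.066,.086),(-.066,-.086),(.086,-.086)]
groove=[(o[i],o[i+1],0) for i in range(3)]
for n in("top","scene"):
    im=cv2.imread(f"pics/raw_{n}0.png")
    for nm,s in(("outline",out),("groove outer",groove),("both",out+groove)):
        x,r,k=edgefit(n,im,s,.05,[.5306,.0069,-.086]); print(n,nm,x.round(4),"med|r| mm",np.median(abs(r)).round(2),k)
    t=rect(.095,.065)
    x,r,k=edgefit(n,im,t,.02,list(back(n,(142.9,206) if n=="top" else (353,272),.01)[:2])+[-.09]); print("tray",x.round(4),np.median(abs(r)),k)
def tri(a,b):
    Ps=[]
    for n in("top","scene"):
        K,r,t=cal(n); Ps.append(K@np.c_[cv2.Rodrigues(r)[0],t])
    X=cv2.triangulatePoints(Ps[0],Ps[1],np.array(a,float).reshape(2,1),np.array(b,float).reshape(2,1)); return (X[:3]/X[3]).ravel()
print("red mark",tri((362.1,227),(208.9,146.5)),"green",tri((393.9,248.8),(203.8,127.4)))
print("greendot",tri((237.6,127.5),(223.9,257.2)),"reddot",tri((305.3,134.6),(181.6,216.4)))
for a,b in(((234.3,158.9),(249.2,229.2)),((267.3,158.1),(224.3,212.9)),((303.8,167.7),(206.6,190.8)),((258.2,198.2),(256.6,195))): print("jar",tri(a,b).round(4),back("top",a,.085).round(4))
E
python3 f1.py
```

```text
top outline [ 0.5306  0.007  -0.0848] med|r| mm 0.48 196
top groove outer [ 0.5306  0.0069 -0.0844] med|r| mm 0.49 57Traceback (most recent call last):
  File "f1.py", line 8, in <module>
    x,r,k=edgefit(n,im,s,.05,[.5306,.0069,-.086]); print(n,nm,x.round(4),"med|r| mm",np.median(abs(r)).round(2),k)
          ~~~~~~~^^^^^^^^^^^^^^^^^^^^^^^^^^^^^^^^
  File "fit.py", line 25, in edgefit
    obs=np.array(obs); Wo=np.array([back(n,o,z)[:2] for o in obs])
                                    ~~~~^^^^^^^
  File "h.py", line 7, in back
    K,r,t=cal(n); Rm=cv2.Rodrigues(r)[0]
          ~~~^^^
  File "h.py", line 5, in cal
    c=ctrl.calibration(n); return c['intrinsics'],np.array(c['rvec']),np.array(c['tvec'])
ValueError: time passes only in moves, steps and waits
```

```bash
sed -i 's/^def cal(n):/import functools\n@functools.lru_cache(None)\ndef cal(n):/' h.py; python3 f1.py
```

```text
top outline [ 0.5306  0.007  -0.0848] med|r| mm 0.48 196
top groove outer [ 0.5306  0.0069 -0.0844] med|r| mm 0.49 57
top both [ 0.5306  0.007  -0.0847] med|r| mm 0.47 253
tray [ 0.4497  0.3022 -0.0315] 0.4718036433142723 103
scene outline [ 0.5328  0.0077 -0.0855] med|r| mm 1.25 196
scene groove outer [ 0.5366  0.0086 -0.0814] med|r| mm 2.32 71
scene both [ 0.5334  0.0077 -0.0849] med|r| mm 1.48 264
tray [ 0.4525  0.3027 -0.0336] 0.696120637766618 104
red mark [ 0.40920708 -0.21445246  0.05070347] green [ 0.36072698 -0.2878488   0.05120877]
greendot [0.63727852 0.077875   0.04810421] reddot [ 0.62369321 -0.08161629  0.04698057]
jar [0.5588 0.0824 0.0762] [0.5577 0.0818 0.085 ]
jar [0.5624 0.0071 0.0761] [0.5609 0.0075 0.085 ]
jar [ 0.5419 -0.0761  0.0752] [ 0.5407 -0.075   0.085 ]
jar [0.4708 0.026  0.0752] [0.4701 0.0263 0.085 ]
```

```bash
cat >> h.py <<'E'
def tri(a,b):
    Ps=[]
    for n in("top","scene"):
        K,r,t=cal(n); Ps.append(K@np.c_[cv2.Rodrigues(r)[0],t])
    X=cv2.triangulatePoints(Ps[0],Ps[1],np.array(a,float).reshape(2,1),np.array(b,float).reshape(2,1)); return (X[:3]/X[3]).ravel()
E
python3 - <<'E'
from h import *
from scipy.optimize import least_squares
m=np.array([back("top",q,.05)[:2] for q in((362.1,227.),(393.9,248.8),(427.5,244))]); print(m)
b=np.array([2.392,3.192,3.892])
f=lambda x:(x[:2]+.112*np.c_[np.cos(b+x[2]),np.sin(b+x[2])]-m).ravel()*1000
r=least_squares(f,[.45,-.3,0]); print(r.x,r.fun)
x=r.x
print("pivot px",proj("top",[[x[0],x[1],.06]]),"pin top pred px",proj("top",[[x[0]+.08*np.cos(2.392+x[2]),x[1]+.08*np.sin(2.392+x[2]),.114]]),[x[0]+.08*np.cos(2.392+x[2]),x[1]+.08*np.sin(2.392+x[2])])
print("pin back", back("top",(381.5,220.5),.114))
im=cv2.imread("pics/raw_top0.png"); 
cv2.imwrite("pics/stand.png",cv2.resize(im[100:145,345:400],None,fx=12,fy=12,interpolation=cv2.INTER_CUBIC))
im=cv2.imread("pics/raw_scene0.png"); 
cv2.imwrite("pics/stand_s.png",cv2.resize(im[100:225,100:220],None,fx=5,fy=5,interpolation=cv2.INTER_CUBIC))
E
```

```text
[[ 0.40948302 -0.21491199]
 [ 0.36077931 -0.28835423]
 [ 0.37317028 -0.36598291]]
[ 0.47093691 -0.30949649 -0.23717318] [-0.30187863 -1.14883255  0.10529097 -0.34588768  0.19658766  1.49472023]
pivot px [[404.28118629 201.01489666]] pin top pred px [[381.88347717 219.82703737]] [np.float64(0.4268256463674265), np.float64(-0.24275672688928024)]
pin back [ 0.42535585 -0.24192332  0.114     ]
```

View pics/stand.png

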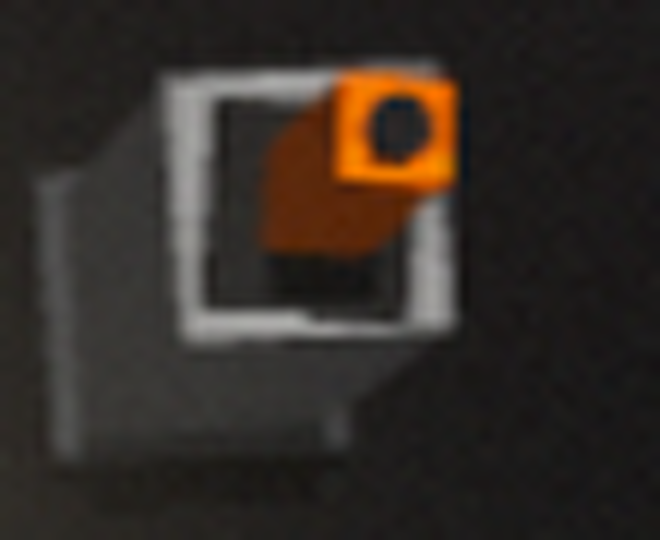

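View pics/stand_s.png

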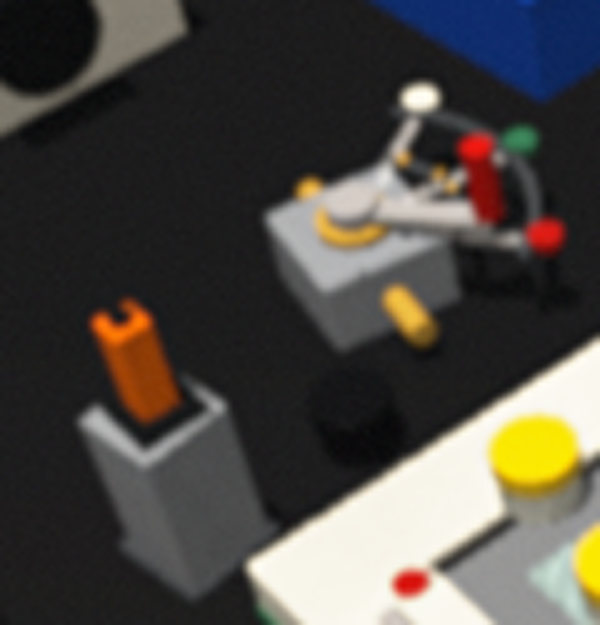

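```bash
python3 - <<'E'
from fit import *
im=cv2.imread("pics/raw_top0.png")
c=[(165,75),(440,65),(455,330),(185,335)]
W=np.array([back("top",(345+a/12-.5+.04,100+b/12-.46),.1)[:2] for a,b in c]); print(W.round(4),W.mean(0),np.linalg.norm(np.diff(np.vstack([W,W[:1]]),axis=0),axis=1))
e=W[1]-W[0]; print("rim yaw (mod90) from 4 sides",[np.degrees(np.arctan2(*(W[(i+1)%4]-W[i])[::-1])).round(1) for i in range(4)])
print(edgefit("top",im,rect(.025,.025),.1,list(W.mean(0))+[0.05],rng=2.5,spacing=.003)[::2],)
h=[(335,72),(458,78),(452,188),(335,182)]
H=np.array([back("top",(345+a/12-.46,100+b/12-.46),.162)[:2] for a,b in h]); print("handle",H.mean(0),[np.degrees(np.arctan2(*(H[(i+1)%4]-H[i])[::-1])).round(1) for i in range(4)],np.linalg.norm(np.diff(np.vstack([H,H[:1]]),axis=0),axis=1))
print(edgefit("top",im,rect(.010,.010),.162,list(H.mean(0))+[0.0],rng=1.5,spacing=.002)[::2])
# scene rim corners
S=[(82,418),(148,462),(226,408)]
for (a,b),z in zip(S,(.1,.1,.1)): print(back("scene",(100+a/5-.4,100+b/5-.4),z).round(4))
print("amber",back("top",(165,113),.11))
E
```

```text
[[ 0.6807 -0.194 ]
 [ 0.6836 -0.2454]
 [ 0.6335 -0.2482]
 [ 0.6316 -0.1979]] [ 0.6573348  -0.22139097] [0.05147362 0.05013168 0.05031583 0.0492196 ]
rim yaw (mod90) from 4 sides [np.float64(-86.8), np.float64(-176.9), np.float64(92.2), np.float64(4.5)]
(array([ 0.65724417, -0.22122884,  0.06229858]), 64)
handle [ 0.65519668 -0.2202573 ] [np.float64(-91.7), np.float64(176.9), np.float64(88.1), np.float64(0.0)] [0.02150607 0.01953441 0.02042781 0.01948536]
(array([ 0.65653887, -0.22029343,  0.02168497]), 39)
[ 0.6838 -0.2423  0.1   ]
[ 0.6796 -0.194   0.1   ]
[ 0.6334 -0.1947  0.1   ]
amber [0.65350131 0.23563644 0.11      ]
```

Housing is at (0.531, 0.007) with yaw -0.085, and the tray at (0.450, 0.302). The pin is at about (0.426, -0.2425) and the pivot at (0.471, -0.3095). The lever comes first: move above the pin, then turn the jaws tangential to its arc.

Call:
{"op": "carry_out", "data": {"series": [{"translation": [-24, 0, 30], "angular": [0, 0, 0], "claw": -1}, {"translation": [-24, 0, 30], "angular": [0, 0, 0], "claw": -1}, {"translation": [-24, 0, 30], "angular": [0, 0, 0], "claw": -1}, {"translation": [-24, 0, 30], "angular": [0, 0, 0], "claw": -1}, {"translation": [-24, 0, 30], "angular": [0, 0, 0], "claw": -1}, {"translation": [-24, 0, 30], "angular": [0, 0, 0], "claw": -1}, {"translation": [-24, 0, 30], "angular": [0, 0, 0], "claw": -1}, {"translation": [-24, 0, 30], "angular": [0, 0, 0], "claw": -1}, {"translation": [-24, 0, 30], "angular": [0, 0, 0], "claw": -1}, {"translation": [-24, 0, 30], "angular": [0, 0, 0], "claw": -1}]}}

```text
t: 0.93
eef_pos: [0.4024, -0.2749, 0.2223]
tcp_rot: [-0.57, 0.418, -0.418, 0.57]
force: [0.8, 0.2, 0.7]
gripper_width: 0.0873
```

Call:
{"op": "carry_out", "data": {"series": [{"translation": [0, 0, 0], "angular": [0, 0.12, 0], "claw": -1}, {"translation": [0, 0, 0], "angular": [0, 0.12, 0], "claw": -1}, {"translation": [0, 0, 0], "angular": [0, 0.12, 0], "claw": -1}, {"translation": [0, 0, 0], "angular": [0, 0.12, 0], "claw": -1}, {"translation": [0, 0, 0], "angular": [0, 0.12, 0], "claw": -1}, {"translation": [0, 0, 0], "angular": [0, 0.12, 0], "claw": -1}, {"translation": [0, 0, 0], "angular": [0, 0.12, 0], "claw": -1}, {"translation": [0, 0, 0], "angular": [0, 0.12, 0], "claw": -1}, {"translation": [0, 0, 0], "angular": [0, 0.12, 0], "claw": -1}, {"translation": [0, 0, 0], "angular": [0, 0.12, 0], "claw": -1}]}}

```text
t: 1.77
eef_pos: [0.4017, -0.2766, 0.2221]
tcp_rot: [-0.233, 0.668, -0.667, 0.233]
force: [0.2, -0.5, 0.3]
gripper_width: 0.0868
```

```bash
cat >> h.py <<'E'
def d(x,y,z,yaw):
    p,r,o=pose(); M=r.as_matrix(); dl=M.T@(np.array([x,y,z])-p)*1000
    # target: x tool at yaw, y tool down
    c,s=np.cos(yaw),np.sin(yaw); T=np.array([[c,0,-s],[s,0,c],[0,-1,0]])
    rv=R.from_matrix(M.T@T).as_rotvec()
    print("t",round(float(o['t']),2),"p",p.round(4),"yaw",round(float(np.arctan2(M[1,0],M[0,0])),4),"F",np.round(o['force'],1),"w",round(float(o['gripper_width']),4),"\n tool delta mm",dl.round(1),"rot",rv.round(3),"j",np.round(o['joints'],2))
E
python3 -c "
from h import *
d(.426,-.2425,.18,-2.557)"
```

```text
t 1.77 p [ 0.4017 -0.2766  0.2221] yaw -2.4709 F [ 0.2 -0.5  0.3] w 0.0868 
 tool delta mm [-40.2  42.1 -11.5] rot [0.001 0.086 0.   ] j [-0.76 -0.11  1.87 -0.    1.38  1.71]
```

Call:
{"op": "carry_out", "data": {"series": [{"translation": [-8, 8, -2.3], "angular": [0, 0.022, 0], "claw": -1}, {"translation": [-8, 8, -2.3], "angular": [0, 0.022, 0], "claw": -1}, {"translation": [-8, 8, -2.3], "angular": [0, 0.022, 0], "claw": -1}, {"translation": [-8, 8, -2.3], "angular": [0, 0.022, 0], "claw": -1}, {"translation": [-8, 10, -2.3], "angular": [0, 0, 0], "claw": -1}, {"translation": [0, 0, 0], "angular": [0, 0, 0], "claw": -1}, {"translation": [0, 0, 0], "angular": [0, 0, 0], "claw": -1}, {"translation": [0, 0, 0], "angular": [0, 0, 0], "claw": -1}, {"translation": [0, 0, 0], "angular": [0, 0, 0], "claw": -1}, {"translation": [0, 0, 0], "angular": [0, 0, 0], "claw": -1}]}}

```text
t: 2.6
eef_pos: [0.4275, -0.2445, 0.1812]
tcp_rot: [0.205, -0.676, 0.677, -0.205]
force: [-0.5, -0.3, 0.1]
gripper_width: 0.0873
```

```bash
python3 -c "
from h import *
d(.426,-.2425,.08,-2.557)
snap('scene','s1',(120,60,150,130),5)"
```

```text
t 2.6 p [ 0.4275 -0.2445  0.1812] yaw -2.5533 F [-0.5 -0.3  0.1] w 0.0873 
 tool delta mm [  0.2 101.2  -2.6] rot [-0.001  0.004 -0.   ] j [-0.68 -0.07  1.91 -0.    1.3   1.87]
```

View pics/s1.png

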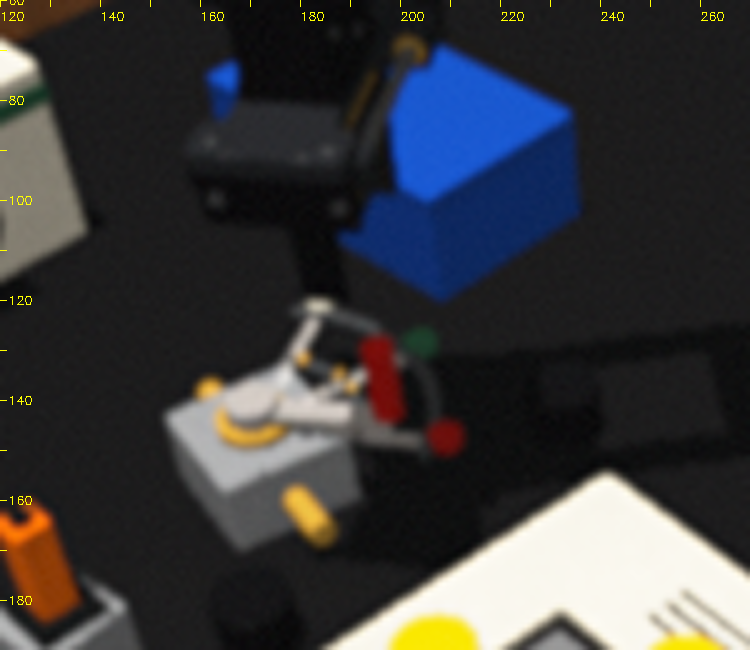

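The red pin at (193,137) is below the gripper, which is over it and clear of the blue box. Next: descend and grip.

Call:
{"op": "carry_out", "data": {"series": [{"translation": [0, 17, -1], "angular": [0, 0, 0], "claw": -1}, {"translation": [0, 17, -1], "angular": [0, 0, 0], "claw": -1}, {"translation": [0, 17, 0], "angular": [0, 0, 0], "claw": -1}, {"translation": [0, 17, 0], "angular": [0, 0, 0], "claw": -1}, {"translation": [0, 17, 0], "angular": [0, 0, 0], "claw": -1}, {"translation": [0, 15, 0], "angular": [0, 0, 0], "claw": -1}, {"translation": [0, 0, 0], "angular": [0, 0, 0], "claw": -1}, {"translation": [0, 0, 0], "angular": [0, 0, 0], "claw": 1}, {"translation": [0, 0, 0], "angular": [0, 0, 0], "claw": 1}, {"translation": [0, 0, 0], "angular": [0, 0, 0], "claw": 1}]}}

```text
t: 3.48
eef_pos: [0.4272, -0.243, 0.082]
tcp_rot: [0.205, -0.676, 0.677, -0.206]
force: [-0.0, 0.1, 1.1]
gripper_width: 0.074
```

Call:
{"op": "carry_out", "data": {"series": [{"translation": [0, 0, 0], "angular": [0, 0, 0], "claw": 1}, {"translation": [0, 0, 0], "angular": [0, 0, 0], "claw": 1}, {"translation": [0, 0, 0], "angular": [0, 0, 0], "claw": 1}, {"translation": [0, 0, 0], "angular": [0, 0, 0], "claw": 1}, {"translation": [0, 0, 0], "angular": [0, 0, 0], "claw": 1}, {"translation": [0, 0, 0], "angular": [0, 0, 0], "claw": 1}, {"translation": [0, 0, 0], "angular": [0, 0, 0], "claw": 1}, {"translation": [0, 0, 0], "angular": [0, 0, 0], "claw": 1}, {"translation": [0, 0, 0], "angular": [0, 0, 0], "claw": 1}, {"translation": [0, 0, 0], "angular": [0, 0, 0], "claw": 1}]}}

```text
t: 4.32
eef_pos: [0.4263, -0.2422, 0.0805]
tcp_rot: [-0.205, 0.677, -0.677, 0.205]
force: [0.0, -0.1, 0.6]
gripper_width: 0.017
```

```bash
python3 -c "
from h import *
d(.426,-.2425,.08,-2.557)
snap('scene','s2',(120,60,150,130),5)"
```

```text
t 4.32 p [ 0.4263 -0.2422  0.0805] yaw -2.553 F [ 0.  -0.1  0.6] w 0.017 
 tool delta mm [0.4 0.5 0.1] rot [0.    0.004 0.   ] j [-0.68  0.05  2.   -0.    1.09  1.88]
```

View pics/s2.png

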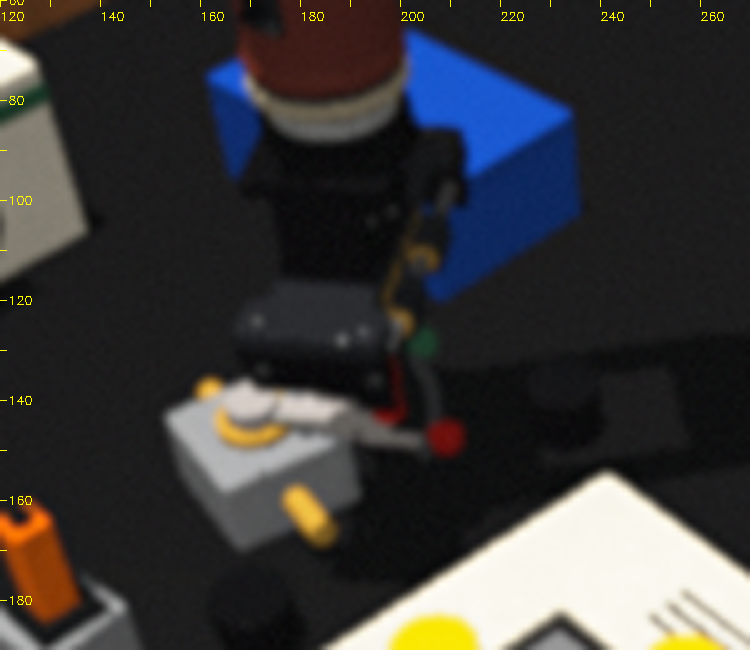

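Gripped at 17 mm (the pin is 18 mm). Sweep the arc by 0.8 rad.

Call:
{"op": "carry_out", "data": {"series": [{"translation": [8, 0, 0.4], "angular": [0, -0.1, 0], "claw": 1}, {"translation": [8, 0, 0.4], "angular": [0, -0.1, 0], "claw": 1}, {"translation": [8, 0, 0.4], "angular": [0, -0.1, 0], "claw": 1}, {"translation": [8, 0, 0.4], "angular": [0, -0.1, 0], "claw": 1}, {"translation": [8, 0, 0.4], "angular": [0, -0.1, 0], "claw": 1}, {"translation": [8, 0, 0.4], "angular": [0, -0.1, 0], "claw": 1}, {"translation": [8, 0, 0.4], "angular": [0, -0.1, 0], "claw": 1}, {"translation": [8, 0, 0.4], "angular": [0, -0.1, 0], "claw": 1}, {"translation": [0, 0, 0], "angular": [0, 0, 0], "claw": 1}, {"translation": [0, 0, 0], "angular": [0, 0, 0], "claw": 1}]}}

```text
t: 5.2
eef_pos: [0.3932, -0.2951, 0.0806]
tcp_rot: [0.452, -0.543, 0.544, -0.453]
force: [6.3, -1.6, -3.3]
gripper_width: 0.0172
```

```bash
python3 -c "
from h import *
d(.3924,-.2947,.08,-1.757)"
```

```text
t 5.2 p [ 0.3932 -0.2951  0.0806] yaw -1.7535 F [ 6.3 -1.6 -3.3] w 0.0172 
 tool delta mm [-0.2  0.6 -0.9] rot [-0.003  0.003  0.   ] j [-0.81  0.05  2.    0.    1.09  0.95]
```

Call:
{"op": "carry_out", "data": {"series": [{"translation": [0, 0, 0], "angular": [0, 0, 0], "claw": 0}, {"translation": [0, 0, 0], "angular": [0, 0, 0], "claw": 0}, {"translation": [0, 0, 0], "angular": [0, 0, 0], "claw": 0}, {"translation": [0, 0, 0], "angular": [0, 0, 0], "claw": 0}, {"translation": [0, 0, 0], "angular": [0, 0, 0], "claw": 0}, {"translation": [0, -20, 0], "angular": [0, 0, 0], "claw": 0}, {"translation": [0, -25, 0], "angular": [0, 0, 0], "claw": 0}, {"translation": [0, -30, 0], "angular": [0, 0, 0], "claw": 0}, {"translation": [0, -30, 0], "angular": [0, 0, 0], "claw": 0}, {"translation": [0, -15, 0], "angular": [0, 0, 0], "claw": 0}]}}

```text
t: 6.03
eef_pos: [0.3931, -0.2955, 0.2046]
tcp_rot: [0.452, -0.542, 0.545, -0.453]
force: [0.1, -0.7, 0.2]
gripper_width: 0.0432
```

Call:
{"op": "carry_out", "data": {"series": [{"translation": [0, 0, 0], "angular": [0, -0.12, 0], "claw": 0}, {"translation": [0, 0, 0], "angular": [0, -0.12, 0], "claw": 0}, {"translation": [0, 0, 0], "angular": [0, -0.12, 0], "claw": 0}, {"translation": [0, 0, 0], "angular": [0, -0.12, 0], "claw": 0}, {"translation": [0, 0, 0], "angular": [0, -0.12, 0], "claw": 0}, {"translation": [0, 0, 0], "angular": [0, -0.12, 0], "claw": 0}, {"translation": [0, 0, 0], "angular": [0, -0.12, 0], "claw": 0}, {"translation": [0, 0, 0], "angular": [0, -0.12, 0], "claw": 0}, {"translation": [0, 0, 0], "angular": [0, -0.12, 0], "claw": 0}, {"translation": [0, 0, 0], "angular": [0, -0.12, 0], "claw": 0}]}}

```text
t: 6.87
eef_pos: [0.3919, -0.2943, 0.2005]
tcp_rot: [-0.681, 0.191, -0.191, 0.681]
force: [-0.7, -0.6, -0.3]
gripper_width: 0.0436
```

```bash
python3 -c "
from h import *
d(.541,-.0755,.18,0)
snap('scene','s3'); snap('top','t3')"
```

```text
t 6.87 p [ 0.3919 -0.2943  0.2005] yaw -0.547 F [-0.7 -0.6 -0.3] w 0.0436 
 tool delta mm [ 13.5  20.5 264.4] rot [-0.    -0.547 -0.   ] j [-0.81 -0.09  1.89 -0.    1.34 -0.26]
```

View pics/s3.png

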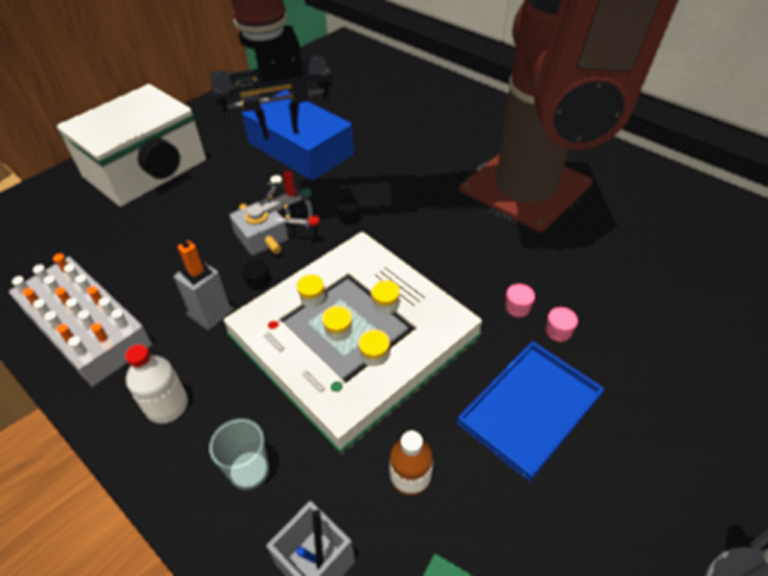

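View pics/t3.png

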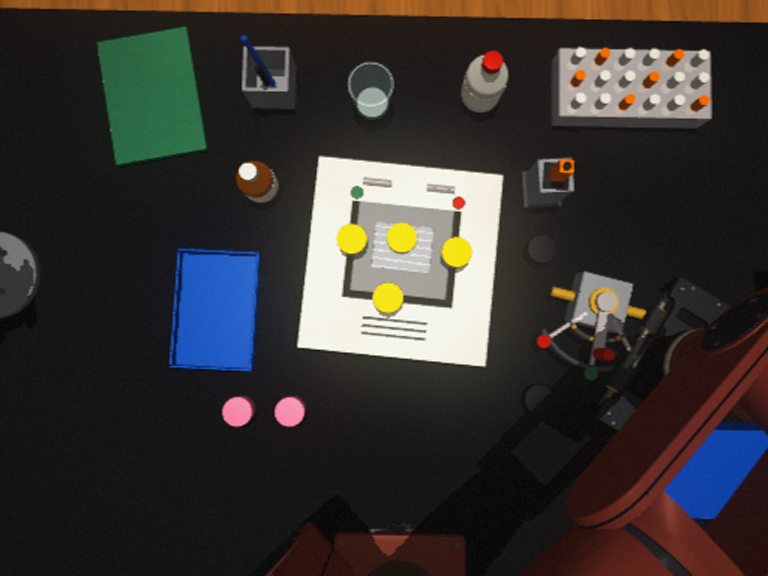

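The lever is in the green notch: the pin at t3 (604,354) lines up with the green mark at (591,374). Next is the right-hand jar at t3 (456,252).

Call:
{"op": "carry_out", "data": {"series": [{"translation": [1.9, 3, 37.5], "angular": [0, 0, 0], "claw": -0.6}, {"translation": [1.9, 3, 37.5], "angular": [0, 0, 0], "claw": -0.6}, {"translation": [1.9, 3, 37.5], "angular": [0, 0, 0], "claw": -0.6}, {"translation": [1.9, 3, 37.5], "angular": [0, 0, 0], "claw": -0.6}, {"translation": [1.9, 3, 37.5], "angular": [0, 0, 0], "claw": -0.6}, {"translation": [1.9, 3, 37.5], "angular": [0, -0.109, 0], "claw": -0.6}, {"translation": [1.9, 0, 37.5], "angular": [0, -0.109, 0], "claw": -0.6}, {"translation": [0, 0, 0], "angular": [0, -0.109, 0], "claw": -0.6}, {"translation": [0, 0, 0], "angular": [0, -0.109, 0], "claw": -0.6}, {"translation": [0, 0, 0], "angular": [0, -0.109, 0], "claw": -0.6}]}}

```text
t: 7.8
eef_pos: [0.5379, -0.0747, 0.1823]
tcp_rot: [-0.707, 0.002, -0.002, 0.707]
force: [-0.5, -1.1, -1.0]
gripper_width: 0.0699
```

```bash
python3 -c "
from h import *
d(.541,-.0755,.055,0)"
```

```text
t 7.8 p [ 0.5379 -0.0747  0.1823] yaw -0.0049 F [-0.5 -1.1 -1. ] w 0.0699 
 tool delta mm [  3.1 127.3  -0.8] rot [-0.    -0.005 -0.   ] j [-0.28  0.06  1.78 -0.    1.3  -0.28]
```

Call:
{"op": "carry_out", "data": {"series": [{"translation": [1, 20, 0], "angular": [0, 0, 0], "claw": -0.6}, {"translation": [1, 25, 0], "angular": [0, 0, 0], "claw": -0.6}, {"translation": [0.5, 25, 0], "angular": [0, 0, 0], "claw": -0.6}, {"translation": [0, 25, 0], "angular": [0, 0, 0], "claw": -0.6}, {"translation": [0, 20, 0], "angular": [0, 0, 0], "claw": -0.6}, {"translation": [0, 11, 0], "angular": [0, 0, 0], "claw": -0.6}, {"translation": [0, 0, 0], "angular": [0, 0, 0], "claw": -0.6}, {"translation": [0, 0, 0], "angular": [0, 0, 0], "claw": 1}, {"translation": [0, 0, 0], "angular": [0, 0, 0], "claw": 1}, {"translation": [0, 0, 0], "angular": [0, 0, 0], "claw": 1}]}}

```text
t: 8.63
eef_pos: [0.5416, -0.0763, 0.0584]
tcp_rot: [0.707, -0.002, 0.004, -0.707]
force: [0.1, -0.6, 0.1]
gripper_width: 0.0571
```

Call:
{"op": "carry_out", "data": {"series": [{"translation": [0, 0, 0], "angular": [0, 0, 0], "claw": 1}, {"translation": [0, 0, 0], "angular": [0, 0, 0], "claw": 1}, {"translation": [0, 0, 0], "angular": [0, 0, 0], "claw": 1}, {"translation": [0, 0, 0], "angular": [0, 0, 0], "claw": 1}, {"translation": [0, 0, 0], "angular": [0, 0, 0], "claw": 1}, {"translation": [0, -15, 0], "angular": [0, 0, 0], "claw": 1}, {"translation": [0, -20, 0], "angular": [0, 0, 0], "claw": 1}, {"translation": [0, -25, 0], "angular": [0, 0, 0], "claw": 1}, {"translation": [0, -25, 0], "angular": [0, 0, 0], "claw": 1}, {"translation": [0, -15, 0], "angular": [0, 0, 0], "claw": 1}]}}

```text
t: 9.47
eef_pos: [0.5411, -0.0761, 0.1592]
tcp_rot: [0.707, -0.002, 0.004, -0.707]
force: [-0.2, -0.0, -0.1]
gripper_width: 0.0453
```

```bash
python3 -c "
from h import *
t=np.array([.4505,.3023]);a=-.032
for x,y in((.042,-.028),(.042,.028),(-.042,-.028),(-.042,.028)): print((t+R.from_euler('z',a).as_matrix()[:2,:2]@[x,y]).round(4))
d(.493,.273,.15,-.03)"
```

```text
[0.4916 0.273 ]
[0.4934 0.3289]
[0.4076 0.2757]
[0.4094 0.3316]
t 9.47 p [ 0.5411 -0.0761  0.1592] yaw -0.008 F [-0.2 -0.  -0.1] w 0.0453 
 tool delta mm [-50.9   8.9 348.7] rot [0.001 0.022 0.003] j [-0.28  0.09  1.8   0.    1.25 -0.28]
```

Call:
{"op": "carry_out", "data": {"series": [{"translation": [-4.8, 0, 40.5], "angular": [0, 0, 0], "claw": 1}, {"translation": [-4.8, 0, 40.5], "angular": [0, 0, 0], "claw": 1}, {"translation": [-4.8, 0, 40.5], "angular": [0, 0, 0], "claw": 1}, {"translation": [-4.8, 0, 40.5], "angular": [0, 0, 0], "claw": 1}, {"translation": [-4.8, 0, 40.5], "angular": [0, 0, 0], "claw": 1}, {"translation": [-4.8, 0, 40.5], "angular": [0, 0, 0], "claw": 1}, {"translation": [-4.8, 0, 40.5], "angular": [0, 0, 0], "claw": 1}, {"translation": [-4.8, 0, 40.5], "angular": [0, 0, 0], "claw": 1}, {"translation": [-4.8, 0, 40.5], "angular": [0, 0, 0], "claw": 1}, {"translation": [-4.8, 0, 40.5], "angular": [0, 0.025, 0], "claw": 1}]}}

```text
t: 10.3
eef_pos: [0.4946, 0.3314, 0.1564]
tcp_rot: [0.707, -0.012, 0.012, -0.707]
force: [1.5, -0.4, -0.0]
gripper_width: 0.0455
```

```bash
python3 -c "
from h import *
d(.4934,.329,.014,-.032)"
```

```text
t 10.3 p [0.4946 0.3314 0.1564] yaw -0.0328 F [ 1.5 -0.4 -0. ] w 0.0455 
 tool delta mm [ -1.1 142.4  -2.5] rot [ 0.    -0.001 -0.   ] j [ 0.46  0.2   1.67 -0.    1.26  0.49]
```

Call:
{"op": "carry_out", "data": {"series": [{"translation": [-1, 25, -1.5], "angular": [0, 0, 0], "claw": 1}, {"translation": [0, 30, 0], "angular": [0, 0, 0], "claw": 1}, {"translation": [0, 30, 0], "angular": [0, 0, 0], "claw": 1}, {"translation": [0, 25, 0], "angular": [0, 0, 0], "claw": 1}, {"translation": [0, 15, 0], "angular": [0, 0, 0], "claw": 1}, {"translation": [0, 10, 0], "angular": [0, 0, 0], "claw": 1}, {"translation": [0, 6, 0], "angular": [0, 0, 0], "claw": 1}, {"translation": [0, 4, 0], "angular": [0, 0, 0], "claw": 1}, {"translation": [0, 0, 0], "angular": [0, 0, 0], "claw": 1}, {"translation": [0, 0, 0], "angular": [0, 0, 0], "claw": 1}]}}

```text
t: 11.13
eef_pos: [0.4955, 0.3285, 0.0128]
tcp_rot: [-0.707, 0.011, -0.012, 0.707]
force: [0.3, -0.3, -0.4]
gripper_width: 0.0454
```

Call:
{"op": "carry_out", "data": {"series": [{"translation": [0, 0, 0], "angular": [0, 0, 0], "claw": -0.4}, {"translation": [0, 0, 0], "angular": [0, 0, 0], "claw": -0.4}, {"translation": [0, 0, 0], "angular": [0, 0, 0], "claw": -0.4}, {"translation": [0, 0, 0], "angular": [0, 0, 0], "claw": -0.4}, {"translation": [0, -20, 0], "angular": [0, 0, 0], "claw": -0.4}, {"translation": [0, -25, 0], "angular": [0, 0, 0], "claw": -0.4}, {"translation": [0, -30, 0], "angular": [0, 0, 0], "claw": -0.4}, {"translation": [0, -30, 0], "angular": [0, 0, 0], "claw": -0.5}, {"translation": [0, -25, 0], "angular": [0, 0, 0], "claw": -0.6}, {"translation": [0, 0, 0], "angular": [0, 0, 0], "claw": -0.6}]}}

```text
t: 11.97
eef_pos: [0.498, 0.3299, 0.1485]
tcp_rot: [-0.705, 0.008, -0.015, 0.709]
force: [1.3, 0.3, 0.8]
gripper_width: 0.068
```

```bash
python3 -c "
from h import *
d(.558,.082,.14,0)
snap('top','t4');snap('scene','s4')"
```

```text
t 11.97 p [0.498  0.3299 0.1485] yaw -0.0329 F [1.3 0.3 0.8] w 0.068 
 tool delta mm [  68.     7.9 -245.8] rot [-0.005 -0.033  0.01 ] j [0.45 0.21 1.68 0.   1.24 0.49]
```

View pics/s4.png

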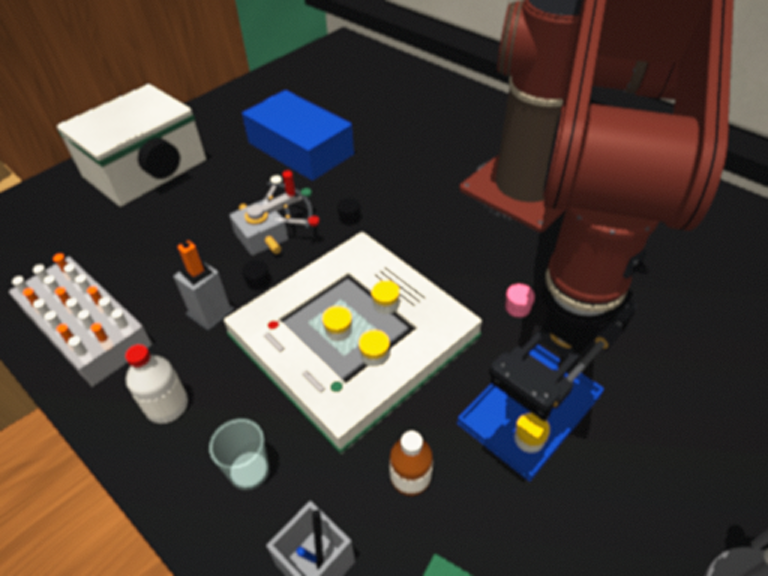

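View pics/t4.png

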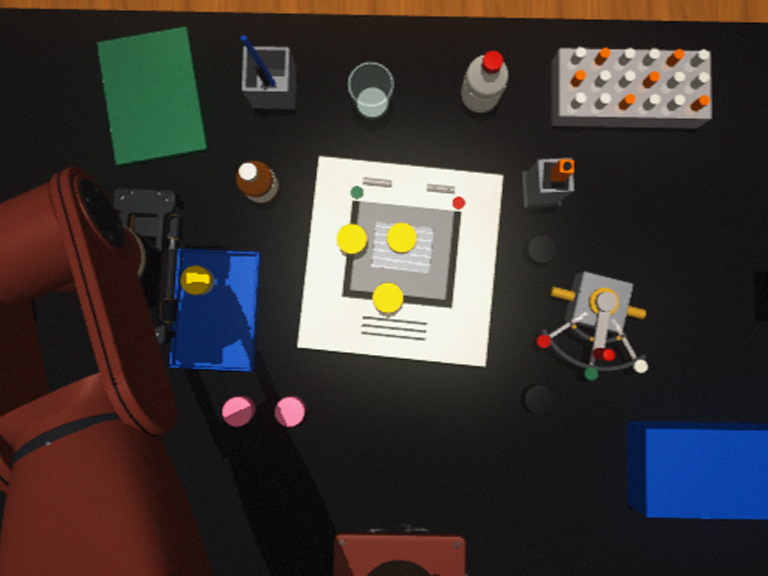

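The first jar stands in the tray at t4 (197,280), and the others have not moved. Next is the left jar at t4 (351,239).

Call:
{"op": "carry_out", "data": {"series": [{"translation": [9, 1, -35], "angular": [0, 0, 0], "claw": -0.6}, {"translation": [9, 1, -35], "angular": [0, 0, 0], "claw": -0.6}, {"translation": [9, 1, -35], "angular": [0, 0, 0], "claw": -0.6}, {"translation": [9, 1, -35], "angular": [0, 0, 0], "claw": -0.6}, {"translation": [9, 1, -35], "angular": [0, 0, 0], "claw": -0.6}, {"translation": [9, 1, -35], "angular": [0, 0, 0], "claw": -0.6}, {"translation": [9, 2, -34], "angular": [0, 0, 0], "claw": -0.6}, {"translation": [4, 0, -2], "angular": [0, -0.033, 0], "claw": -0.6}, {"translation": [0, 0, 0], "angular": [0, 0, 0], "claw": -0.6}, {"translation": [0, 0, 0], "angular": [0, 0, 0], "claw": -0.6}]}}

```text
t: 12.9
eef_pos: [0.5522, 0.0797, 0.1318]
tcp_rot: [-0.707, 0.002, 0.0, 0.707]
force: [-0.3, 0.6, -0.1]
gripper_width: 0.0695
```

```bash
python3 -c "
from h import *
d(.558,.082,.055,0)
d(.554,.082,.055,0)
"
```

```text
t 12.9 p [0.5522 0.0797 0.1318] yaw -0.002 F [-0.3  0.6 -0.1] w 0.0695 
 tool delta mm [ 6.1 76.8  2.2] rot [-0.    -0.002 -0.003] j [0.   0.15 1.79 0.   1.21 0.  ]
t 12.9 p [0.5522 0.0797 0.1318] yaw -0.002 F [-0.3  0.6 -0.1] w 0.0695 
 tool delta mm [ 2.1 76.8  2.2] rot [-0.    -0.002 -0.003] j [0.   0.15 1.79 0.   1.21 0.  ]
```

Call:
{"op": "carry_out", "data": {"series": [{"translation": [3, 10, 1], "angular": [0, 0, 0], "claw": -0.6}, {"translation": [3, 15, 1], "angular": [0, 0, 0], "claw": -0.6}, {"translation": [0, 20, 0], "angular": [0, 0, 0], "claw": -0.6}, {"translation": [0, 20, 0], "angular": [0, 0, 0], "claw": -0.6}, {"translation": [0, 11, 0], "angular": [0, 0, 0], "claw": -0.6}, {"translation": [0, 0, 0], "angular": [0, 0, 0], "claw": -0.6}, {"translation": [0, 0, 0], "angular": [0, 0, 0], "claw": 1}, {"translation": [0, 0, 0], "angular": [0, 0, 0], "claw": 1}, {"translation": [0, 0, 0], "angular": [0, 0, 0], "claw": 1}, {"translation": [0, 0, 0], "angular": [0, 0, 0], "claw": 1}]}}

```text
t: 13.73
eef_pos: [0.5603, 0.0821, 0.0589]
tcp_rot: [-0.707, -0.001, -0.001, 0.707]
force: [-0.0, -0.9, -0.4]
gripper_width: 0.0505
```

Call:
{"op": "carry_out", "data": {"series": [{"translation": [0, 0, 0], "angular": [0, 0, 0], "claw": 1}, {"translation": [0, 0, 0], "angular": [0, 0, 0], "claw": 1}, {"translation": [0, 0, 0], "angular": [0, 0, 0], "claw": 1}, {"translation": [0, 0, 0], "angular": [0, 0, 0], "claw": 1}, {"translation": [0, -15, 0], "angular": [0, 0, 0], "claw": 1}, {"translation": [0, -20, 0], "angular": [0, 0, 0], "claw": 1}, {"translation": [0, -25, 0], "angular": [0, 0, 0], "claw": 1}, {"translation": [0, -25, 0], "angular": [0, 0, 0], "claw": 1}, {"translation": [0, -15, 0], "angular": [0, 0, 0], "claw": 1}, {"translation": [0, 0, 0], "angular": [0, 0, 0], "claw": 1}]}}

```text
t: 14.57
eef_pos: [0.5618, 0.0819, 0.1617]
tcp_rot: [-0.707, -0.002, -0.003, 0.707]
force: [1.2, 0.0, 0.1]
gripper_width: 0.0452
```

```bash
python3 -c "
from h import *
d(.4094,.3316,.15,-.032)
"
```

```text
t 14.57 p [0.5618 0.0819 0.1617] yaw -0.0001 F [1.2 0.  0.1] w 0.0452 
 tool delta mm [-152.5   10.6  249.7] rot [-0.     0.032  0.007] j [ 0.01  0.13  1.75 -0.    1.26  0.01]
```

Call:
{"op": "carry_out", "data": {"series": [{"translation": [-19, 1, 31], "angular": [0, 0, 0], "claw": 1}, {"translation": [-19, 1, 31], "angular": [0, 0, 0], "claw": 1}, {"translation": [-19, 1, 31], "angular": [0, 0, 0], "claw": 1}, {"translation": [-19, 1, 31], "angular": [0, 0, 0], "claw": 1}, {"translation": [-19, 1, 31], "angular": [0, 0, 0], "claw": 1}, {"translation": [-19, 1, 31], "angular": [0, 0, 0], "claw": 1}, {"translation": [-19, 1, 31], "angular": [0, 0, 0], "claw": 1}, {"translation": [-19, 1, 31], "angular": [0, 0, 0], "claw": 1}, {"translation": [0, 0, 0], "angular": [0, 0.032, 0], "claw": 1}, {"translation": [0, 0, 0], "angular": [0, 0, 0], "claw": 1}]}}

```text
t: 15.4
eef_pos: [0.4051, 0.331, 0.1478]
tcp_rot: [0.708, -0.011, 0.01, -0.707]
force: [0.4, -0.1, -1.0]
gripper_width: 0.0452
```

```bash
python3 -c "
from h import *
d(.4094,.3316,.013,-.032)
"
```

```text
t 15.4 p [0.4051 0.331  0.1478] yaw -0.0293 F [ 0.4 -0.1 -1. ] w 0.0452 
 tool delta mm [  4.6 134.7   0.9] rot [ 0.001  0.003 -0.002] j [ 0.53  0.05  1.86 -0.    1.23  0.56]
```

Call:
{"op": "carry_out", "data": {"series": [{"translation": [1.5, 25, 0], "angular": [0, 0, 0], "claw": 1}, {"translation": [1.5, 30, 0], "angular": [0, 0, 0], "claw": 1}, {"translation": [1, 30, 0], "angular": [0, 0, 0], "claw": 1}, {"translation": [0, 20, 0], "angular": [0, 0, 0], "claw": 1}, {"translation": [0, 15, 0], "angular": [0, 0, 0], "claw": 1}, {"translation": [0, 8, 0], "angular": [0, 0, 0], "claw": 1}, {"translation": [0, 5, 0], "angular": [0, 0, 0], "claw": 1}, {"translation": [0, 2, 0], "angular": [0, 0, 0], "claw": 1}, {"translation": [0, 0, 0], "angular": [0, 0, 0], "claw": 1}, {"translation": [0, 0, 0], "angular": [0, 0, 0], "claw": 1}]}}

```text
t: 16.23
eef_pos: [0.4121, 0.3301, 0.0155]
tcp_rot: [-0.707, 0.011, -0.012, 0.707]
force: [-0.3, -0.0, 0.2]
gripper_width: 0.0453
```

Call:
{"op": "carry_out", "data": {"series": [{"translation": [0, 0, 0], "angular": [0, 0, 0], "claw": -0.4}, {"translation": [0, 0, 0], "angular": [0, 0, 0], "claw": -0.4}, {"translation": [0, 0, 0], "angular": [0, 0, 0], "claw": -0.4}, {"translation": [0, 0, 0], "angular": [0, 0, 0], "claw": -0.4}, {"translation": [0, -20, 0], "angular": [0, 0, 0], "claw": -0.4}, {"translation": [0, -25, 0], "angular": [0, 0, 0], "claw": -0.4}, {"translation": [0, -30, 0], "angular": [0, 0, 0], "claw": -0.4}, {"translation": [0, -30, 0], "angular": [0, 0, 0], "claw": -0.5}, {"translation": [0, -25, 0], "angular": [0, 0, 0], "claw": -0.6}, {"translation": [0, 0, 0], "angular": [0, 0, 0], "claw": -0.6}]}}

```text
t: 17.07
eef_pos: [0.4146, 0.332, 0.1511]
tcp_rot: [-0.705, 0.008, -0.014, 0.709]
force: [0.8, 0.2, 0.2]
gripper_width: 0.068
```

```bash
python3 -c "
from m import *
d(.561,.0073,.135,0)
for n in ('top','scene'):
    im=snap(n,n[0]+'5')
    print(n,[(b[0],b[1]) for b in blobs(im,(22,150,100),(34,255,255),60)[0]])
"
```

```text
t 17.07 p [0.4146 0.332  0.1511] yaw -0.0318 F [0.8 0.2 0.2] w 0.068 
 tool delta mm [ 156.5   15.7 -319.9] rot [-0.005 -0.032  0.009] j [0.53 0.05 1.85 0.   1.23 0.56]
top [(array([267.3, 158. ]), np.int32(306)), (array([129.7, 186.3]), np.int32(304)), (array([258.2, 198.2]), np.int32(325)), (array([127.8, 221.8]), np.int32(290))]
scene [(array([256.6, 195. ]), np.int32(245)), (array([224.3, 212.9]), np.int32(265)), (array([375.8, 261. ]), np.int32(319)), (array([354.9, 285.9]), np.int32(366))]
```

View pics/s5.png

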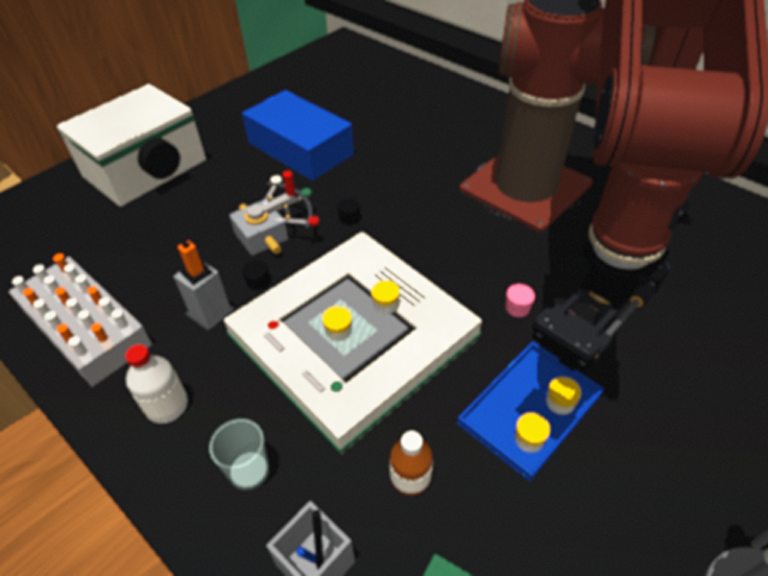

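Two jars stand in the tray. Next is the middle jar at (.561,.0073), scene (337,318).

Call:
{"op": "carry_out", "data": {"series": [{"translation": [17.5, 1, -36], "angular": [0, 0, 0], "claw": -0.6}, {"translation": [17.5, 1, -36], "angular": [0, 0, 0], "claw": -0.6}, {"translation": [17.5, 1, -36], "angular": [0, 0, 0], "claw": -0.6}, {"translation": [17.5, 1, -36], "angular": [0, 0, 0], "claw": -0.6}, {"translation": [17.5, 1, -36], "angular": [0, 0, 0], "claw": -0.6}, {"translation": [17.5, 1, -36], "angular": [0, 0, 0], "claw": -0.6}, {"translation": [17.5, 2, -36], "angular": [0, 0, 0], "claw": -0.6}, {"translation": [17.5, 2, -36], "angular": [0, 0, 0], "claw": -0.6}, {"translation": [17, 2, -32], "angular": [0, -0.032, 0], "claw": -0.6}, {"translation": [0, 0, 0], "angular": [0, 0, 0], "claw": -0.6}]}}

```text
t: 18.0
eef_pos: [0.5589, -0.0007, 0.1305]
tcp_rot: [0.708, -0.002, 0.001, -0.706]
force: [-0.2, 0.4, 0.1]
gripper_width: 0.0699
```

```bash
python3 -c "
from m import *
d(.561,.0073,.055,0)
"
```

```text
t 18.0 p [ 0.5589 -0.0007  0.1305] yaw -0.0034 F [-0.2  0.4  0.1] w 0.0699 
 tool delta mm [ 2.2 75.5  8.2] rot [ 0.002 -0.003 -0.001] j [-0.14  0.15  1.79 -0.    1.21 -0.14]
```

Call:
{"op": "carry_out", "data": {"series": [{"translation": [1, 5, 4], "angular": [0, 0, 0], "claw": -0.6}, {"translation": [1, 15, 4], "angular": [0, 0, 0], "claw": -0.6}, {"translation": [0, 20, 0], "angular": [0, 0, 0], "claw": -0.6}, {"translation": [0, 20, 0], "angular": [0, 0, 0], "claw": -0.6}, {"translation": [0, 14, 0], "angular": [0, 0, 0], "claw": -0.6}, {"translation": [0, 0, 0], "angular": [0, 0, 0], "claw": -0.6}, {"translation": [0, 0, 0], "angular": [0, 0, 0], "claw": 1}, {"translation": [0, 0, 0], "angular": [0, 0, 0], "claw": 1}, {"translation": [0, 0, 0], "angular": [0, 0, 0], "claw": 1}, {"translation": [0, 0, 0], "angular": [0, 0, 0], "claw": 1}]}}

```text
t: 18.83
eef_pos: [0.5608, 0.0132, 0.0598]
tcp_rot: [0.707, 0.001, 0.001, -0.707]
force: [-0.4, -0.1, -0.0]
gripper_width: 0.0505
```

Call:
{"op": "carry_out", "data": {"series": [{"translation": [0, 0, 0], "angular": [0, 0, 0], "claw": 1}, {"translation": [0, 0, 0], "angular": [0, 0, 0], "claw": 1}, {"translation": [0, 0, 0], "angular": [0, 0, 0], "claw": 1}, {"translation": [0, 0, 0], "angular": [0, 0, 0], "claw": 1}, {"translation": [0, -15, 0], "angular": [0, 0, 0], "claw": 1}, {"translation": [0, -20, 0], "angular": [0, 0, 0], "claw": 1}, {"translation": [0, -25, 0], "angular": [0, 0, 0], "claw": 1}, {"translation": [0, -25, 0], "angular": [0, 0, 0], "claw": 1}, {"translation": [0, -15, 0], "angular": [0, 0, 0], "claw": 1}, {"translation": [0, 0, 0], "angular": [0, 0, 0], "claw": 1}]}}

```text
t: 19.67
eef_pos: [0.5624, 0.0125, 0.1626]
tcp_rot: [0.707, 0.002, 0.002, -0.707]
force: [0.8, 0.2, -0.3]
gripper_width: 0.0453
```

```bash
python3 -c "
from h import *
d(.4916,.271,.15,-.032)
"
```

```text
t 19.67 p [0.5624 0.0125 0.1626] yaw -0.0002 F [ 0.8  0.2 -0.3] w 0.0453 
 tool delta mm [-70.9  11.9 258.5] rot [0.001 0.032 0.007] j [-0.12  0.12  1.76 -0.    1.26 -0.12]
```

Call:
{"op": "carry_out", "data": {"series": [{"translation": [-9, 1, 33], "angular": [0, 0, 0], "claw": 1}, {"translation": [-9, 1, 33], "angular": [0, 0, 0], "claw": 1}, {"translation": [-9, 1, 33], "angular": [0, 0, 0], "claw": 1}, {"translation": [-9, 1, 33], "angular": [0, 0, 0], "claw": 1}, {"translation": [-9, 1, 33], "angular": [0, 0, 0], "claw": 1}, {"translation": [-9, 1, 33], "angular": [0, 0, 0], "claw": 1}, {"translation": [-9, 1, 33], "angular": [0, 0, 0], "claw": 1}, {"translation": [-8, 1, 33], "angular": [0, 0, 0], "claw": 1}, {"translation": [0, 0, 0], "angular": [0, 0.032, 0], "claw": 1}, {"translation": [0, 0, 0], "angular": [0, 0, 0], "claw": 1}]}}

```text
t: 20.5
eef_pos: [0.4872, 0.2782, 0.1486]
tcp_rot: [0.707, -0.011, 0.01, -0.707]
force: [-0.8, -0.2, -1.2]
gripper_width: 0.0456
```

```bash
python3 -c "
from m import *
d(.4916,.2765,.014,-.032)
for x,y in ((129.7,186.3),(127.8,221.8)): print(back('top',(x,y),.037))
"
```

```text
t 20.5 p [0.4872 0.2782 0.1486] yaw -0.0298 F [-0.8 -0.2 -1.2] w 0.0456 
 tool delta mm [  4.8 134.6  -1.4] rot [ 0.001  0.002 -0.002] j [ 0.38  0.14  1.77 -0.    1.24  0.41]
[0.49463308 0.32917153 0.037     ]
[0.41138004 0.33030823 0.037     ]
```

Call:
{"op": "carry_out", "data": {"series": [{"translation": [1.5, 25, -1], "angular": [0, 0, 0], "claw": 1}, {"translation": [1.5, 30, -0.5], "angular": [0, 0, 0], "claw": 1}, {"translation": [1, 30, 0], "angular": [0, 0, 0], "claw": 1}, {"translation": [0, 20, 0], "angular": [0, 0, 0], "claw": 1}, {"translation": [0, 15, 0], "angular": [0, 0, 0], "claw": 1}, {"translation": [0, 8, 0], "angular": [0, 0, 0], "claw": 1}, {"translation": [0, 5, 0], "angular": [0, 0, 0], "claw": 1}, {"translation": [0, 3, 0], "angular": [0, 0, 0], "claw": 1}, {"translation": [0, 0, 0], "angular": [0, 0, 0], "claw": 1}, {"translation": [0, 0, 0], "angular": [0, 0, 0], "claw": 1}]}}

```text
t: 21.33
eef_pos: [0.4937, 0.2754, 0.0155]
tcp_rot: [-0.707, 0.011, -0.012, 0.707]
force: [0.7, -0.2, -0.4]
gripper_width: 0.0453
```

Call:
{"op": "carry_out", "data": {"series": [{"translation": [0, 0, 0], "angular": [0, 0, 0], "claw": -0.4}, {"translation": [0, 0, 0], "angular": [0, 0, 0], "claw": -0.4}, {"translation": [0, 0, 0], "angular": [0, 0, 0], "claw": -0.4}, {"translation": [0, 0, 0], "angular": [0, 0, 0], "claw": -0.4}, {"translation": [0, -20, 0], "angular": [0, 0, 0], "claw": -0.4}, {"translation": [0, -25, 0], "angular": [0, 0, 0], "claw": -0.4}, {"translation": [0, -30, 0], "angular": [0, 0, 0], "claw": -0.4}, {"translation": [0, -30, 0], "angular": [0, 0, 0], "claw": -0.5}, {"translation": [0, -25, 0], "angular": [0, 0, 0], "claw": -0.6}, {"translation": [0, 0, 0], "angular": [0, 0, 0], "claw": -0.6}]}}

```text
t: 22.17
eef_pos: [0.4966, 0.2769, 0.1514]
tcp_rot: [-0.706, 0.008, -0.015, 0.708]
force: [1.6, 0.7, 0.1]
gripper_width: 0.0682
```

```bash
python3 -c "
from m import *
d(.470,.0262,.135,0)
for n in ('top','scene'):
    im=snap(n,n[0]+'6')
    print(n,[(b[0],b[1]) for b in blobs(im,(22,150,100),(34,255,255),40)[0]])
"
```

```text
t 22.17 p [0.4966 0.2769 0.1514] yaw -0.0318 F [1.6 0.7 0.1] w 0.0682 
 tool delta mm [ -18.7   15.1 -251.5] rot [-0.004 -0.032  0.01 ] j [0.37 0.14 1.76 0.   1.23 0.4 ]
top [(array([154.9, 187.6]), np.int32(285)), (array([136.7, 186.7]), np.int32(42)), (array([258.2, 198.2]), np.int32(325))]
scene [(array([256.6, 195. ]), np.int32(245)), (array([375.9, 261.1]), np.int32(313)), (array([332.2, 269.3]), np.int32(322)), (array([354.6, 285.9]), np.int32(363))]
```

View pics/s6.png

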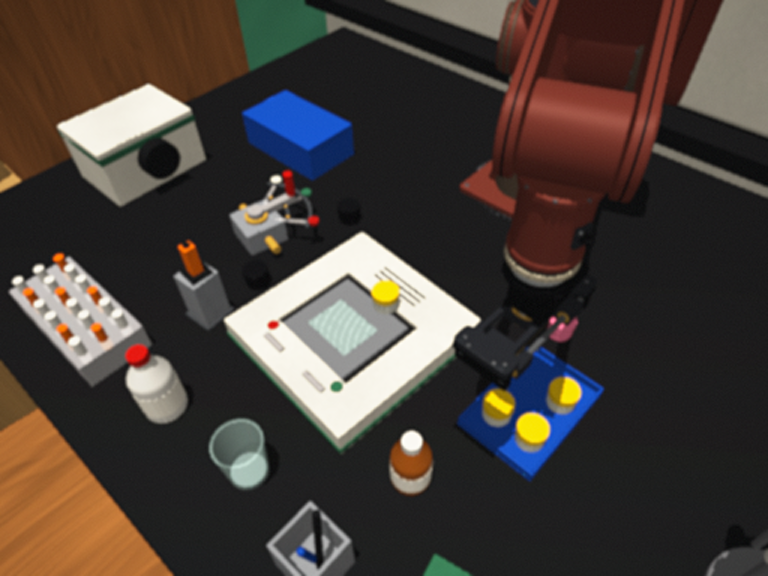

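Three jars are in the tray. The last one is still at (.470,.0262), scene (385,294).

Call:
{"op": "carry_out", "data": {"series": [{"translation": [-3, 1, -35], "angular": [0, 0, 0], "claw": -0.6}, {"translation": [-3, 1, -35], "angular": [0, 0, 0], "claw": -0.6}, {"translation": [-3, 1, -35], "angular": [0, 0, 0], "claw": -0.6}, {"translation": [-3, 1, -35], "angular": [0, 0, 0], "claw": -0.6}, {"translation": [-3, 2, -35], "angular": [0, 0, 0], "claw": -0.6}, {"translation": [-3, 2, -35], "angular": [0, 0, 0], "claw": -0.6}, {"translation": [-2, 2, -40], "angular": [0, 0, 0], "claw": -0.6}, {"translation": [0, 2, 0], "angular": [0, -0.032, 0], "claw": -0.6}, {"translation": [0, 0, 0], "angular": [0, 0, 0], "claw": -0.6}, {"translation": [0, 0, 0], "angular": [0, 0, 0], "claw": -0.6}]}}

```text
t: 23.1
eef_pos: [0.4638, 0.0261, 0.1311]
tcp_rot: [-0.707, 0.002, 0.0, 0.707]
force: [-0.7, -0.3, 1.2]
gripper_width: 0.0694
```

```bash
python3 -c "
from m import *
d(.470,.0262,.055,0)
"
```

```text
t 23.1 p [0.4638 0.0261 0.1311] yaw -0.0021 F [-0.7 -0.3  1.2] w 0.0694 
 tool delta mm [ 6.4 76.1  0.1] rot [-0.001 -0.002 -0.003] j [-0.11 -0.08  2.02  0.    1.2  -0.11]
```

Call:
{"op": "carry_out", "data": {"series": [{"translation": [3, 5, 0], "angular": [0, 0, 0], "claw": -0.6}, {"translation": [2, 15, 0], "angular": [0, 0, 0], "claw": -0.6}, {"translation": [0, 20, 0], "angular": [0, 0, 0], "claw": -0.6}, {"translation": [0, 20, 0], "angular": [0, 0, 0], "claw": -0.6}, {"translation": [0, 14, 0], "angular": [0, 0, 0], "claw": -0.6}, {"translation": [0, 0, 0], "angular": [0, 0, 0], "claw": -0.6}, {"translation": [0, 0, 0], "angular": [0, 0, 0], "claw": 1}, {"translation": [0, 0, 0], "angular": [0, 0, 0], "claw": 1}, {"translation": [0, 0, 0], "angular": [0, 0, 0], "claw": 1}, {"translation": [0, 0, 0], "angular": [0, 0, 0], "claw": 1}]}}

```text
t: 23.93
eef_pos: [0.4709, 0.0263, 0.0597]
tcp_rot: [0.707, 0.001, 0.001, -0.707]
force: [0.2, -0.5, -0.9]
gripper_width: 0.051
```

Call:
{"op": "carry_out", "data": {"series": [{"translation": [0, 0, 0], "angular": [0, 0, 0], "claw": 1}, {"translation": [0, 0, 0], "angular": [0, 0, 0], "claw": 1}, {"translation": [0, 0, 0], "angular": [0, 0, 0], "claw": 1}, {"translation": [0, 0, 0], "angular": [0, 0, 0], "claw": 1}, {"translation": [0, -15, 0], "angular": [0, 0, 0], "claw": 1}, {"translation": [0, -20, 0], "angular": [0, 0, 0], "claw": 1}, {"translation": [0, -25, 0], "angular": [0, 0, 0], "claw": 1}, {"translation": [0, -25, 0], "angular": [0, 0, 0], "claw": 1}, {"translation": [0, -15, 0], "angular": [0, 0, 0], "claw": 1}, {"translation": [0, 0, 0], "angular": [0, 0, 0], "claw": 1}]}}

```text
t: 24.77
eef_pos: [0.4723, 0.0257, 0.1623]
tcp_rot: [0.707, 0.002, 0.002, -0.707]
force: [0.8, 0.2, -0.7]
gripper_width: 0.0451
```

```bash
python3 -c "
from h import *
d(.4090,.274,.15,-.032)
"
```

```text
t 24.77 p [0.4723 0.0257 0.1623] yaw -0.0002 F [ 0.8  0.2 -0.7] w 0.0451 
 tool delta mm [-63.4  11.7 248.3] rot [0.001 0.032 0.007] j [-0.11 -0.1   1.98 -0.    1.26 -0.11]
```

Call:
{"op": "carry_out", "data": {"series": [{"translation": [-8, 1, 31], "angular": [0, 0, 0], "claw": 1}, {"translation": [-8, 1, 31], "angular": [0, 0, 0], "claw": 1}, {"translation": [-8, 1, 31], "angular": [0, 0, 0], "claw": 1}, {"translation": [-8, 1, 31], "angular": [0, 0, 0], "claw": 1}, {"translation": [-8, 1, 31], "angular": [0, 0, 0], "claw": 1}, {"translation": [-8, 1, 31], "angular": [0, 0, 0], "claw": 1}, {"translation": [-8, 1, 31], "angular": [0, 0, 0], "claw": 1}, {"translation": [-7, 1, 31], "angular": [0, 0, 0], "claw": 1}, {"translation": [0, 0, 0], "angular": [0, 0.032, 0], "claw": 1}, {"translation": [0, 0, 0], "angular": [0, 0, 0], "claw": 1}]}}

```text
t: 25.6
eef_pos: [0.4054, 0.2751, 0.1489]
tcp_rot: [0.707, -0.011, 0.01, -0.707]
force: [-0.2, -0.8, -0.8]
gripper_width: 0.0453
```

```bash
python3 -c "
from m import *
d(.4090,.274,.0145,-.032)
"
```

```text
t 25.6 p [0.4054 0.2751 0.1489] yaw -0.0299 F [-0.2 -0.8 -0.8] w 0.0453 
 tool delta mm [  4.  134.4  -0.8] rot [ 0.001  0.002 -0.002] j [ 0.44 -0.04  1.94 -0.    1.24  0.47]
```

Call:
{"op": "carry_out", "data": {"series": [{"translation": [1, 25, -1], "angular": [0, 0, 0], "claw": 1}, {"translation": [1, 30, 0], "angular": [0, 0, 0], "claw": 1}, {"translation": [0, 30, 0], "angular": [0, 0, 0], "claw": 1}, {"translation": [0, 20, 0], "angular": [0, 0, 0], "claw": 1}, {"translation": [0, 15, 0], "angular": [0, 0, 0], "claw": 1}, {"translation": [0, 8, 0], "angular": [0, 0, 0], "claw": 1}, {"translation": [0, 5, 0], "angular": [0, 0, 0], "claw": 1}, {"translation": [0, 3, 0], "angular": [0, 0, 0], "claw": 1}, {"translation": [0, 0, 0], "angular": [0, 0, 0], "claw": 1}, {"translation": [0, 0, 0], "angular": [0, 0, 0], "claw": 1}]}}

```text
t: 26.43
eef_pos: [0.4096, 0.2732, 0.0153]
tcp_rot: [-0.707, 0.011, -0.012, 0.707]
force: [-0.8, -0.2, 0.3]
gripper_width: 0.0454
```

Call:
{"op": "carry_out", "data": {"series": [{"translation": [0, 0, 0], "angular": [0, 0, 0], "claw": -0.4}, {"translation": [0, 0, 0], "angular": [0, 0, 0], "claw": -0.4}, {"translation": [0, 0, 0], "angular": [0, 0, 0], "claw": -0.4}, {"translation": [0, 0, 0], "angular": [0, 0, 0], "claw": -0.4}, {"translation": [0, -20, 0], "angular": [0, 0, 0], "claw": -0.4}, {"translation": [0, -25, 0], "angular": [0, 0, 0], "claw": -0.4}, {"translation": [0, -35, 0], "angular": [0, 0, 0], "claw": -0.4}, {"translation": [0, -35, 0], "angular": [0, 0, 0], "claw": -0.4}, {"translation": [0, -35, 0], "angular": [0, 0, 0], "claw": -0.4}, {"translation": [0, -30, 0], "angular": [0, 0, 0], "claw": -0.4}]}}

```text
t: 27.27
eef_pos: [0.4091, 0.2733, 0.1973]
tcp_rot: [-0.707, 0.011, -0.012, 0.707]
force: [1.0, -0.7, 0.7]
gripper_width: 0.0606
```

```bash
python3 -c "
from m import *
d(.6565,-.2205,.22,0)
d(.50,.05,.22,0)
"
```

```text
t 27.27 p [0.4091 0.2733 0.1973] yaw -0.0318 F [ 1.  -0.7  0.7] w 0.0606 
 tool delta mm [ 263.   -22.6 -485.6] rot [-0.001 -0.032  0.002] j [ 0.43 -0.08  1.9   0.    1.33  0.46]
t 27.27 p [0.4091 0.2733 0.1973] yaw -0.0318 F [ 1.  -0.7  0.7] w 0.0606 
 tool delta mm [  98.   -22.7 -220.2] rot [-0.001 -0.032  0.002] j [ 0.43 -0.08  1.9   0.    1.33  0.46]
```

```bash
cat > f2.py <<'E'
from fit import *
for n in("top","scene"):
    im=snap(n,n[0]+'7')
    o=[(.086,.086),(-.066,.086),(-.066,-.086),(.086,-.086)]; i_=[(.086,.074),(-.054,.074),(-.054,-.074),(.086,-.074)]
    go=[(o[i],o[i+1]) for i in range(3)]; gi=[(i_[i],i_[i+1]) for i in range(3)]
    for nm,s in(("outer",go),("inner",gi),("housing",rect(.15,.145))):
        x,r,k=edgefit(n,im,s,.05,[.5306,.007,-.0847] if n=="top" else [.533,.0077,-.0847],rng=2.5); print(n,nm,x.round(4),np.median(abs(r)).round(2),k)
    print([(b[0],b[1]) for b in blobs(im,(22,150,100),(34,255,255),40)[0]])
    print("scene/top rim",[edgefit(n,im,rect(.025,.025),.1,[.6572,-.2213,y],rng=2.5,spacing=.002)[0].round(4) for y in(0,.05,.08)])
E
python3 f2.py
```

```text
top outer [ 0.5307  0.0069 -0.0849] 0.47 78
top inner [ 0.5307  0.007  -0.0853] 0.24 70
top housing [ 0.5306  0.007  -0.0848] 0.48 196
[(array([155.2, 187.7]), np.int32(299)), (array([130.3, 222. ]), np.int32(71)), (array([152.3, 223.5]), np.int32(287))]
scene/top rim [array([ 0.6572, -0.2212,  0.0591]), array([ 0.6572, -0.2212,  0.058 ]), array([ 0.6572, -0.2212,  0.0593])]
scene outer [ 0.5364  0.0086 -0.0834] 2.34 78
scene inner [ 0.5331  0.009  -0.0861] 0.3 70
scene housing [ 0.5328  0.0077 -0.0855] 1.23 196
[(array([354.4, 246. ]), np.int32(291)), (array([375.8, 261.1]), np.int32(316)), (array([332.3, 269. ]), np.int32(338)), (array([354.7, 286.1]), np.int32(353))]
scene/top rim [array([ 0.6601, -0.2249,  0.1404]), array([ 0.66  , -0.2249,  0.1341]), array([ 0.6601, -0.2249,  0.1384])]
```

View pics/t7.png

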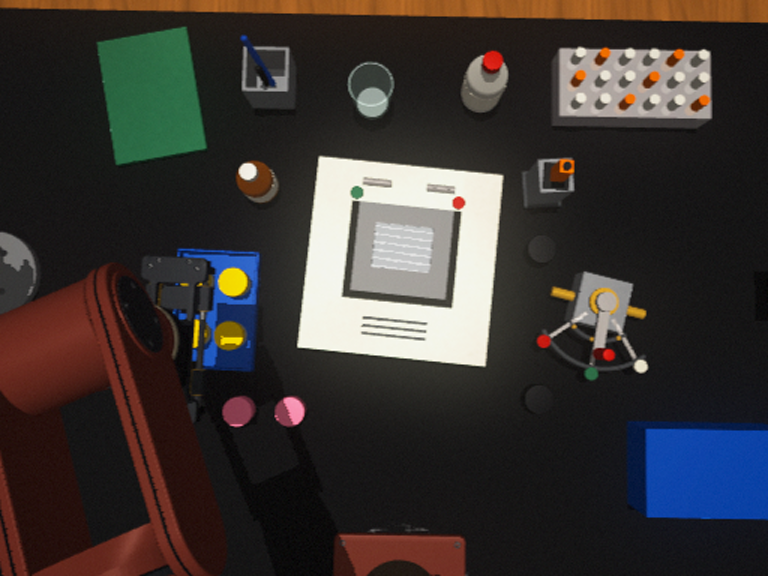

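All four jars are in the tray (four yellow blobs in the scene view) and the groove is clear. Now to the wand, whose handle top is at about (.6565,-.2203). It is the orange handle in the grey stand, at t7 (566,166); the orange caps at (605,53) and nearby belong to the rack.

Call:
{"op": "carry_out", "data": {"series": [{"translation": [20, -2, -37], "angular": [0, 0, 0], "claw": -0.4}, {"translation": [20, -2, -37], "angular": [0, 0, 0], "claw": -0.4}, {"translation": [20, -2, -37], "angular": [0, 0, 0], "claw": -0.4}, {"translation": [20, -2, -37], "angular": [0, 0, 0], "claw": -0.4}, {"translation": [20, -2, -37], "angular": [0, 0, 0], "claw": -0.4}, {"translation": [20, -2, -37], "angular": [0, 0, 0], "claw": -0.4}, {"translation": [20, -2, -37], "angular": [0, 0, 0], "claw": -0.4}, {"translation": [20, -2, -37], "angular": [0, 0, 0], "claw": -0.4}, {"translation": [20, -2, -37], "angular": [0, 0, 0], "claw": -0.4}, {"translation": [20, -2, -37], "angular": [0, 0, 0], "claw": -0.4}]}}

```text
t: 28.2
eef_pos: [0.5951, -0.1012, 0.2134]
tcp_rot: [-0.707, 0.012, -0.011, 0.707]
force: [0.0, -0.2, 0.6]
gripper_width: 0.061
```

Call:
{"op": "carry_out", "data": {"series": [{"translation": [20, -2, -37], "angular": [0, 0, 0], "claw": -0.4}, {"translation": [20, -2, -37], "angular": [0, 0, 0], "claw": -0.4}, {"translation": [15, -2, -30], "angular": [0, -0.052, 0], "claw": -0.4}, {"translation": [0, 0, 0], "angular": [0, 0, 0], "claw": -0.4}, {"translation": [0, 0, 0], "angular": [0, 0, 0], "claw": -0.4}, {"translation": [0, 0, 0], "angular": [0, 0, 0], "claw": -0.4}, {"translation": [0, 0, 0], "angular": [0, 0, 0], "claw": -0.4}, {"translation": [0, 0, 0], "angular": [0, 0, 0], "claw": -0.4}, {"translation": [0, 0, 0], "angular": [0, 0, 0], "claw": -0.4}, {"translation": [0, 0, 0], "angular": [0, 0, 0], "claw": -0.4}]}}

```text
t: 29.03
eef_pos: [0.6462, -0.2031, 0.2207]
tcp_rot: [0.707, 0.008, -0.007, -0.707]
force: [0.2, 0.2, 0.4]
gripper_width: 0.0611
```

```bash
python3 -c "
from m import *
d(.6565,-.2205,.113,0.02)
im=snap('scene','s8'); im=snap('top','t8')
"
```

```text
t 29.03 p [ 0.6462 -0.2031  0.2207] yaw 0.0212 F [0.2 0.2 0.4] w 0.0611 
 tool delta mm [  9.9 107.7 -17.6] rot [0.    0.001 0.   ] j [-0.42  0.35  1.38  0.    1.42 -0.44]
```

View pics/s8.png

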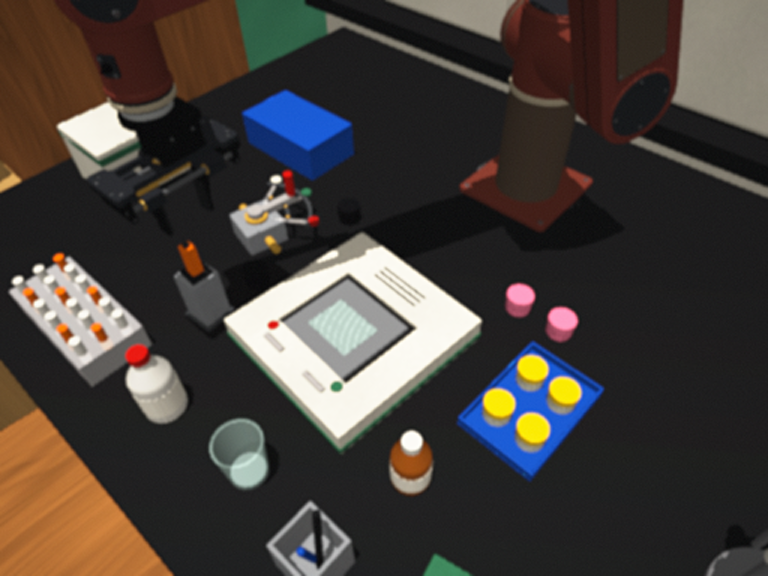

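View pics/t8.png

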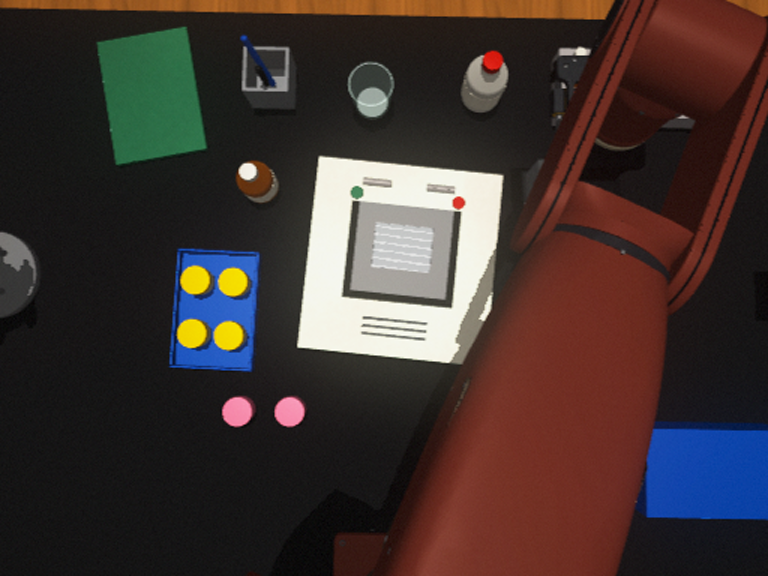

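All four jars stand in the tray and the lever is in green. Now line up over the handle.

Call:
{"op": "carry_out", "data": {"series": [{"translation": [5, 0, -9], "angular": [0, 0, 0], "claw": -0.4}, {"translation": [5, 0, -9], "angular": [0, 0, 0], "claw": -0.4}, {"translation": [0, 0, 0], "angular": [0, 0, 0], "claw": -0.4}, {"translation": [0, 0, 0], "angular": [0, 0, 0], "claw": -0.4}, {"translation": [0, 0, 0], "angular": [0, 0, 0], "claw": -0.4}, {"translation": [0, 0, 0], "angular": [0, 0, 0], "claw": -0.4}, {"translation": [0, 0, 0], "angular": [0, 0, 0], "claw": -0.4}, {"translation": [0, 0, 0], "angular": [0, 0, 0], "claw": -0.4}, {"translation": [0, 0, 0], "angular": [0, 0, 0], "claw": -0.4}, {"translation": [0, 0, 0], "angular": [0, 0, 0], "claw": -0.4}]}}

```text
t: 29.97
eef_pos: [0.6565, -0.2218, 0.2204]
tcp_rot: [0.707, 0.007, -0.007, -0.707]
force: [-0.3, -0.3, 0.4]
gripper_width: 0.0613
```

```bash
python3 -c "
from m import *
d(.6565,-.2205,.113,0.02)
"
```

```text
t 29.97 p [ 0.6565 -0.2218  0.2204] yaw 0.0202 F [-0.3 -0.3  0.4] w 0.0613 
 tool delta mm [ -0.  107.4   1.3] rot [0. 0. 0.] j [-0.44  0.38  1.33  0.    1.43 -0.46]
```

Call:
{"op": "carry_out", "data": {"series": [{"translation": [0, 15, 1], "angular": [0, 0, 0], "claw": -0.4}, {"translation": [0, 20, 0], "angular": [0, 0, 0], "claw": -0.4}, {"translation": [0, 20, 0], "angular": [0, 0, 0], "claw": -0.4}, {"translation": [0, 20, 0], "angular": [0, 0, 0], "claw": -0.4}, {"translation": [0, 15, 0], "angular": [0, 0, 0], "claw": -0.4}, {"translation": [0, 10, 0], "angular": [0, 0, 0], "claw": -0.4}, {"translation": [0, 5, 0], "angular": [0, 0, 0], "claw": -0.4}, {"translation": [0, 0, 0], "angular": [0, 0, 0], "claw": -0.4}, {"translation": [0, 0, 0], "angular": [0, 0, 0], "claw": -0.4}, {"translation": [0, 0, 0], "angular": [0, 0, 0], "claw": -0.4}]}}

```text
t: 30.8
eef_pos: [0.6575, -0.2214, 0.1169]
tcp_rot: [0.707, 0.008, -0.006, -0.707]
force: [0.2, 0.1, 1.2]
gripper_width: 0.0612
```

```bash
python3 -c "
from m import *
d(.6565,-.2205,.113,0.02)
im=snap('scene','s9',(80,100,120,120),5)
"
```

```text
t 30.8 p [ 0.6575 -0.2214  0.1169] yaw 0.02 F [0.2 0.1 1.2] w 0.0612 
 tool delta mm [-1.   3.9  0.9] rot [0.001 0.    0.002] j [-0.44  0.46  1.42  0.    1.25 -0.46]
```

View pics/s9.png

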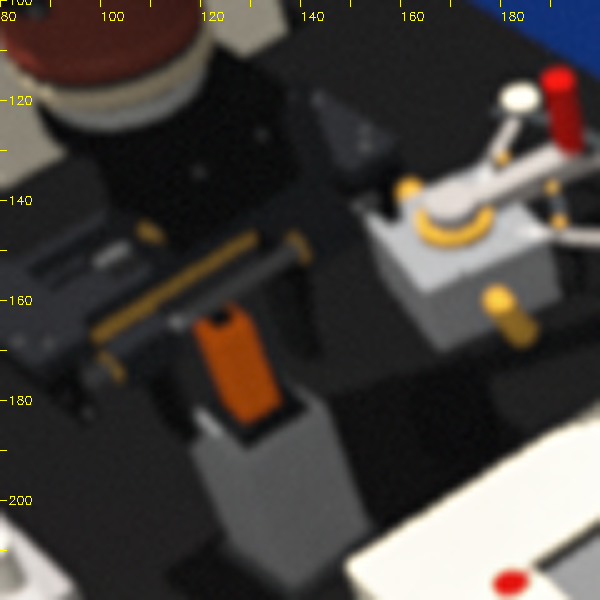

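The fingers straddle the handle. Lower 3 mm and close.

Call:
{"op": "carry_out", "data": {"series": [{"translation": [0, 3, 0.5], "angular": [0, 0, 0], "claw": -0.4}, {"translation": [0, 0, 0], "angular": [0, 0, 0], "claw": -0.4}, {"translation": [0, 0, 0], "angular": [0, 0, 0], "claw": 1}, {"translation": [0, 0, 0], "angular": [0, 0, 0], "claw": 1}, {"translation": [0, 0, 0], "angular": [0, 0, 0], "claw": 1}, {"translation": [0, 0, 0], "angular": [0, 0, 0], "claw": 1}, {"translation": [0, 0, 0], "angular": [0, 0, 0], "claw": 1}, {"translation": [0, 0, 0], "angular": [0, 0, 0], "claw": 1}, {"translation": [0, 0, 0], "angular": [0, 0, 0], "claw": 1}, {"translation": [0, 0, 0], "angular": [0, 0, 0], "claw": 1}]}}

```text
t: 31.68
eef_pos: [0.6565, -0.2205, 0.1123]
tcp_rot: [0.707, 0.007, -0.007, -0.707]
force: [0.6, 0.2, 0.1]
gripper_width: 0.0196
```

```bash
python3 -c "
from m import *
d(.6565,-.2205,.113,0.02)
"
```

```text
t 31.68 p [ 0.6565 -0.2205  0.1123] yaw 0.02 F [0.6 0.2 0.1] w 0.0196 
 tool delta mm [-0.  -0.7 -0. ] rot [ 0.  0. -0.] j [-0.44  0.47  1.43 -0.    1.25 -0.46]
```

Gripped at 19.6 mm (the handle is 20 mm). The tip is 102.3 mm below the TCP. Lift.

Call:
{"op": "carry_out", "data": {"series": [{"translation": [0, -5, 0], "angular": [0, 0, 0], "claw": 1}, {"translation": [0, -10, 0], "angular": [0, 0, 0], "claw": 1}, {"translation": [0, -15, 0], "angular": [0, 0, 0], "claw": 1}, {"translation": [0, -20, 0], "angular": [0, 0, 0], "claw": 1}, {"translation": [0, -20, 0], "angular": [0, 0, 0], "claw": 1}, {"translation": [0, -20, 0], "angular": [0, 0, 0], "claw": 1}, {"translation": [0, -20, 0], "angular": [0, 0, 0], "claw": 1}, {"translation": [0, -20, 0], "angular": [0, 0, 0], "claw": 1}, {"translation": [0, -5, 0], "angular": [0, 0, 0], "claw": 1}, {"translation": [0, 0, 0], "angular": [0, 0, 0], "claw": 1}]}}

```text
t: 32.52
eef_pos: [0.658, -0.2211, 0.2515]
tcp_rot: [0.708, 0.009, -0.005, -0.706]
force: [0.3, -0.3, -1.7]
gripper_width: 0.0201
```

```bash
cat >> h.py <<'E'
H=(.5311,.0070,-.085)
def hw(x,y): c,s=np.cos(H[2]),np.sin(H[2]); return np.array([H[0]+c*x-s*y,H[1]+s*x+c*y])
E
python3 -c "
from m import *
for p in ((.075,.08),(.0075,.08),(-.06,.08),(-.06,0),(-.06,-.08),(.0075,-.08),(.075,-.08)): print(hw(*p).round(4))
s=hw(.075,.08); d(s[0],s[1],.24,-.085)
im=snap('scene','s10',(80,60,150,120),5)
"
```

```text
[0.6126 0.0803]
[0.5454 0.0861]
[0.4781 0.0918]
[0.4713 0.0121]
[ 0.4645 -0.0676]
[ 0.5318 -0.0733]
[ 0.599  -0.0791]
t 32.52 p [ 0.658  -0.2211  0.2515] yaw 0.0201 F [ 0.3 -0.3 -1.7] w 0.0201 
 tool delta mm [-39.4  10.4 302.3] rot [0.003 0.105 0.006] j [-0.44  0.36  1.3   0.    1.47 -0.46]
```

View pics/s10.png

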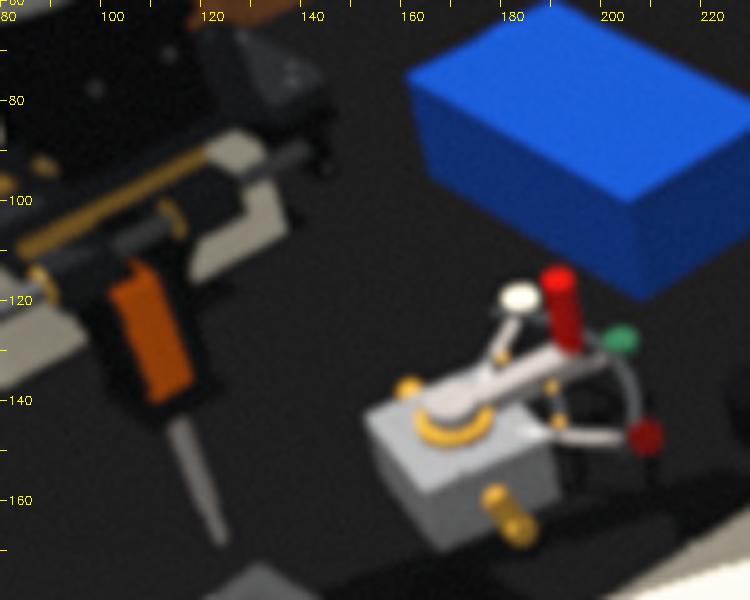

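Call:
{"op": "carry_out", "data": {"series": [{"translation": [-4.4, 0, 33.5], "angular": [0, 0, 0], "claw": 1}, {"translation": [-4.4, 0, 33.5], "angular": [0, 0, 0], "claw": 1}, {"translation": [-4.4, 0, 33.5], "angular": [0, 0, 0], "claw": 1}, {"translation": [-4.4, 0, 33.5], "angular": [0, 0, 0], "claw": 1}, {"translation": [-4.4, 0, 33.5], "angular": [0, 0, 0], "claw": 1}, {"translation": [-4.4, 0, 33.5], "angular": [0, 0, 0], "claw": 1}, {"translation": [-4.4, 0, 33.5], "angular": [0, 0, 0], "claw": 1}, {"translation": [-4.4, 0, 33.5], "angular": [0, 0, 0], "claw": 1}, {"translation": [-4.4, 0, 33.5], "angular": [0, 0, 0], "claw": 1}, {"translation": [0, 0, 0], "angular": [0, 0.105, 0], "claw": 1}]}}

```text
t: 33.4
eef_pos: [0.6086, 0.0862, 0.2453]
tcp_rot: [-0.706, 0.03, -0.027, 0.708]
force: [0.0, 0.2, -1.4]
gripper_width: 0.0198
```

Call:
{"op": "carry_out", "data": {"series": [{"translation": [0, 10, 0], "angular": [0, 0, 0], "claw": 1}, {"translation": [0, 15, 0], "angular": [0, 0, 0], "claw": 1}, {"translation": [0, 15, 0], "angular": [0, 0, 0], "claw": 1}, {"translation": [0, 15, 0], "angular": [0, 0, 0], "claw": 1}, {"translation": [0, 10, 0], "angular": [0, 0, 0], "claw": 1}, {"translation": [0, 0, 0], "angular": [0, 0, 0], "claw": 1}, {"translation": [0, 0, 0], "angular": [0, 0, 0], "claw": 1}, {"translation": [0, 0, 0], "angular": [0, 0, 0], "claw": 1}, {"translation": [0, 0, 0], "angular": [0, 0, 0], "claw": 1}, {"translation": [0, 0, 0], "angular": [0, 0, 0], "claw": 1}]}}

```text
t: 34.23
eef_pos: [0.6116, 0.0801, 0.1835]
tcp_rot: [-0.706, 0.029, -0.031, 0.707]
force: [-0.3, 0.1, -0.8]
gripper_width: 0.0199
```

```bash
python3 -c "
from m import *
s=hw(.075,.08); d(s[0],s[1],.146,-.085)
im=snap('scene','s11',(170,160,120,120),5)
im=snap('top','t11',(180,70,150,120),5)
"
```

```text
t 34.23 p [0.6116 0.0801 0.1835] yaw -0.0848 F [-0.3  0.1 -0.8] w 0.0199 
 tool delta mm [ 0.9 37.5  0.3] rot [-0.     0.     0.002] j [ 0.    0.23  1.59 -0.    1.32  0.09]
```

View pics/s11.png

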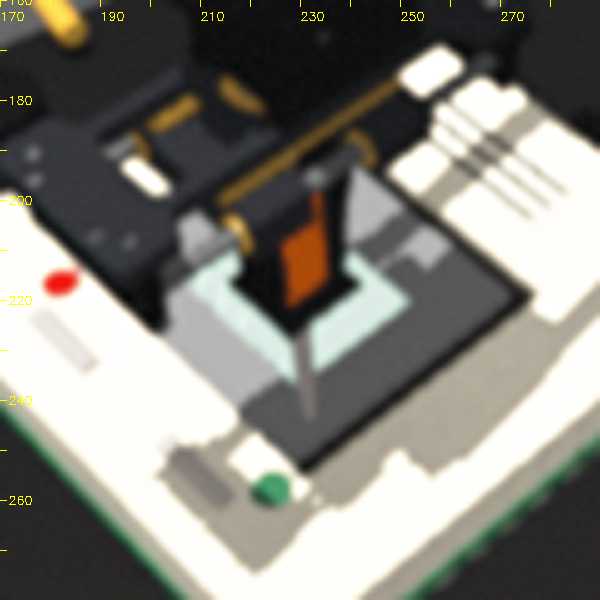

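View pics/t11.png

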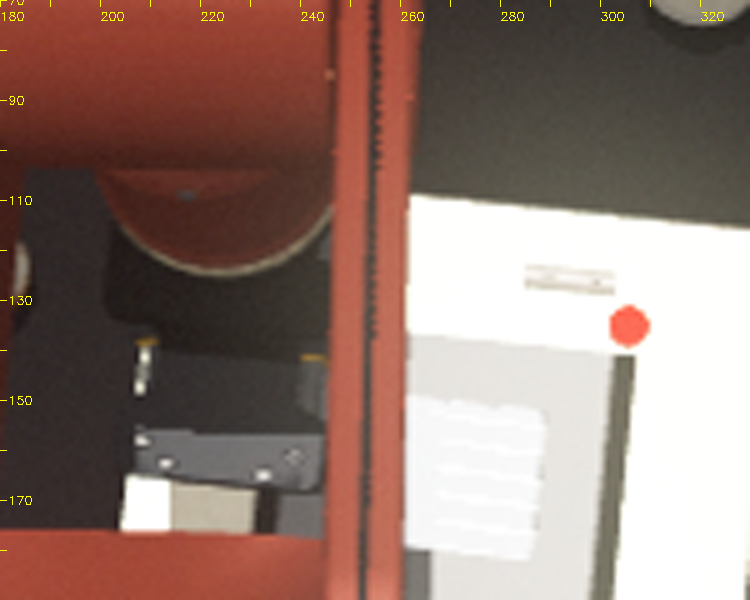

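```bash
python3 -c "
from m import *
p,r,o=pose(); ax=r.as_matrix()[:,1]
for L in(.0063,.0793,.1023): 
  q=p+ax*L; print(L,q.round(4),proj('scene',[q]))
q=p+ax*.1023
for dd in((.002,0,0),(0,.002,0),(0,0,.002)): print(proj('scene',[q+dd])-proj('scene',[q]))
im=cv2.imread('pics/raw_s11.png'); c=cv2.resize(im[200:262,205:265],None,fx=10,fy=10,interpolation=cv2.INTER_CUBIC); cv2.imwrite('pics/c11.png',c)
"
```

```text
0.0063 [0.6114 0.0802 0.1769] [[228.80298478 214.73158113]]
0.0793 [0.6115 0.0802 0.1039] [[231.24964472 235.98213431]]
0.1023 [0.6115 0.0802 0.0809] [[231.95457747 242.10485313]]
[[-0.64437873  0.57410666]]
[[0.65433106 0.50541217]]
[[-0.06110643 -0.52159354]]
```

View pics/c11.png

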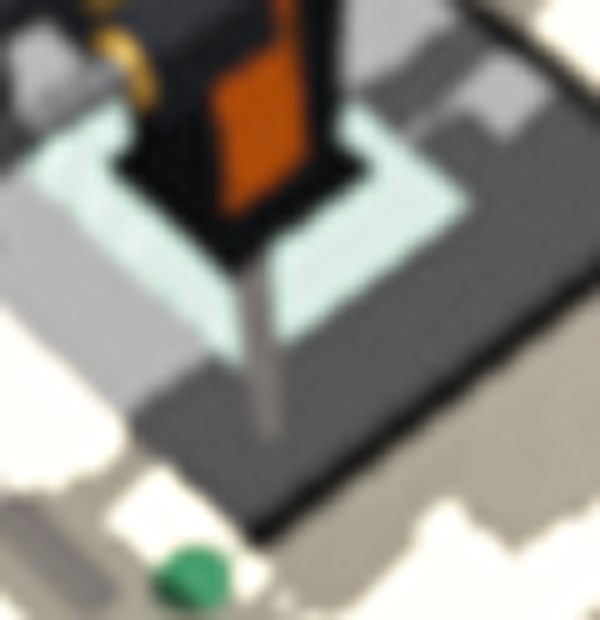

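In the scene view the tip is at (231.4,243.7). Its offset from the prediction equals the scene camera's own bias on the housing, so relative to the groove the tip is on target. Descend.

Call:
{"op": "carry_out", "data": {"series": [{"translation": [0.9, 5, 0.3], "angular": [0, 0, 0], "claw": 1}, {"translation": [0, 5, 0], "angular": [0, 0, 0], "claw": 1}, {"translation": [0, 5, 0], "angular": [0, 0, 0], "claw": 1}, {"translation": [0, 5, 0], "angular": [0, 0, 0], "claw": 1}, {"translation": [0, 4, 0], "angular": [0, 0, 0], "claw": 1}, {"translation": [0, 4, 0], "angular": [0, 0, 0], "claw": 1}, {"translation": [0, 0, 0], "angular": [0, 0, 0], "claw": 1}, {"translation": [0, 0, 0], "angular": [0, 0, 0], "claw": 1}, {"translation": [0, 0, 0], "angular": [0, 0, 0], "claw": 1}, {"translation": [0, 0, 0], "angular": [0, 0, 0], "claw": 1}]}}

```text
t: 35.17
eef_pos: [0.6121, 0.0804, 0.1547]
tcp_rot: [-0.706, 0.03, -0.03, 0.706]
force: [0.2, -0.7, -1.1]
gripper_width: 0.02
```

```bash
python3 -c "
from m import *
s=hw(.075,.08); d(s[0],s[1],.1465,-.085)
im=snap('scene','s12',(205,200,60,60),10)
"
```

```text
t 35.17 p [0.6121 0.0804 0.1547] yaw -0.085 F [ 0.2 -0.7 -1.1] w 0.02 
 tool delta mm [ 0.5  8.2 -0. ] rot [-0.     0.     0.001] j [ 0.    0.26  1.61 -0.    1.27  0.09]
```

View pics/s12.png

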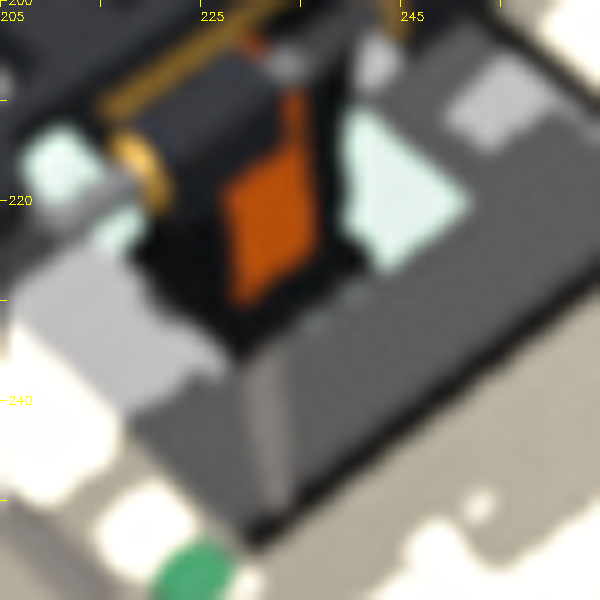

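The tip at (233,250) sits about 2 mm above the groove. Go in slowly.

Call:
{"op": "carry_out", "data": {"series": [{"translation": [0, 2, 0], "angular": [0, 0, 0], "claw": 1}, {"translation": [0, 2, 0], "angular": [0, 0, 0], "claw": 1}, {"translation": [0, 2, 0], "angular": [0, 0, 0], "claw": 1}, {"translation": [0, 1, 0], "angular": [0, 0, 0], "claw": 1}, {"translation": [0, 1, 0], "angular": [0, 0, 0], "claw": 1}, {"translation": [0, 0, 0], "angular": [0, 0, 0], "claw": 1}, {"translation": [0, 0, 0], "angular": [0, 0, 0], "claw": 1}, {"translation": [0, 0, 0], "angular": [0, 0, 0], "claw": 1}, {"translation": [0, 0, 0], "angular": [0, 0, 0], "claw": 1}, {"translation": [0, 0, 0], "angular": [0, 0, 0], "claw": 1}]}}

```text
t: 36.05
eef_pos: [0.6119, 0.0804, 0.1464]
tcp_rot: [-0.706, 0.03, -0.03, 0.706]
force: [0.0, 0.5, -0.9]
gripper_width: 0.0198
```

```bash
cat >> h.py <<'E'
def hp():
    p,r,o=pose(); M=r.as_matrix(); tip=p+M[:,1]*.1023
    c,s=np.cos(H[2]),np.sin(H[2]); q=tip[:2]-np.array(H[:2]); 
    print("t",round(float(o['t']),2),"tip in housing mm",np.round([1000*(c*q[0]+s*q[1]),1000*(-s*q[0]+c*q[1]),1000*tip[2]],1),"yaw",round(float(np.arctan2(M[1,0],M[0,0])),4),"F",np.round(o['force'],1),"tilt",np.round(M[:2,1],4))
E
python3 -c "
from h import *
hp()
im=snap('scene','s13',(205,200,60,60),10)
"
```

```text
t 36.05 tip in housing mm [74.3 80.  44.1] yaw -0.085 F [ 0.   0.5 -0.9] tilt [ 0.0002 -0.    ]
```

View pics/s13.png

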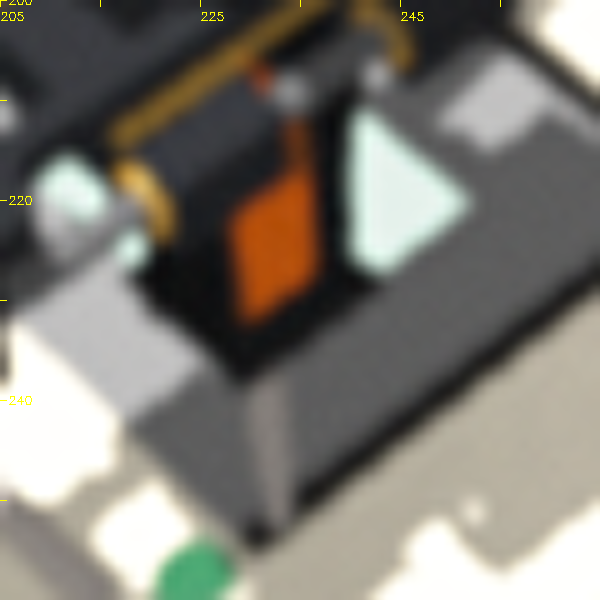

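The tip is in the groove at the green end with no side force. Trace the left side at 2.7 mm per row (3.2 cm/s).

Call:
{"op": "carry_out", "data": {"series": [{"translation": [-1.5, 0, 0], "angular": [0, 0, 0], "claw": 1}, {"translation": [-2.7, 0, 0], "angular": [0, 0, 0], "claw": 1}, {"translation": [-2.7, 0, 0], "angular": [0, 0, 0], "claw": 1}, {"translation": [-2.7, 0, 0], "angular": [0, 0, 0], "claw": 1}, {"translation": [-2.7, 0, 0], "angular": [0, 0, 0], "claw": 1}, {"translation": [-2.7, 0, 0], "angular": [0, 0, 0], "claw": 1}, {"translation": [-2.7, 0, 0], "angular": [0, 0, 0], "claw": 1}, {"translation": [-2.7, 0, 0], "angular": [0, 0, 0], "claw": 1}, {"translation": [-2.7, 0, 0], "angular": [0, 0, 0], "claw": 1}, {"translation": [-2.7, 0, 0], "angular": [0, 0, 0], "claw": 1}]}}

```text
t: 36.93
eef_pos: [0.5858, 0.0826, 0.1463]
tcp_rot: [0.706, -0.03, 0.03, -0.706]
force: [-1.1, -0.3, -2.1]
gripper_width: 0.0199
```

```bash
python3 -c "
from h import *
hp()"
```

```text
t 36.93 tip in housing mm [48.1 80.  44. ] yaw -0.085 F [-1.1 -0.3 -2.1] tilt [ 0. -0.]
```

Call:
{"op": "carry_out", "data": {"series": [{"translation": [-2.7, 0, 0], "angular": [0, 0, 0], "claw": 1}, {"translation": [-2.7, 0, 0], "angular": [0, 0, 0], "claw": 1}, {"translation": [-2.7, 0, 0], "angular": [0, 0, 0], "claw": 1}, {"translation": [-2.7, 0, 0], "angular": [0, 0, 0], "claw": 1}, {"translation": [-2.7, 0, 0], "angular": [0, 0, 0], "claw": 1}, {"translation": [-2.7, 0, 0], "angular": [0, 0, 0], "claw": 1}, {"translation": [-2.7, 0, 0], "angular": [0, 0, 0], "claw": 1}, {"translation": [-2.7, 0, 0], "angular": [0, 0, 0], "claw": 1}, {"translation": [-2.7, 0, 0], "angular": [0, 0, 0], "claw": 1}, {"translation": [-2.7, 0, 0], "angular": [0, 0, 0], "claw": 1}]}}

```text
t: 37.77
eef_pos: [0.5589, 0.0849, 0.1463]
tcp_rot: [0.706, -0.03, 0.03, -0.706]
force: [0.0, -0.1, 0.2]
gripper_width: 0.02
```

Call:
{"op": "carry_out", "data": {"series": [{"translation": [-2.7, 0, 0], "angular": [0, 0, 0], "claw": 1}, {"translation": [-2.7, 0, 0], "angular": [0, 0, 0], "claw": 1}, {"translation": [-2.7, 0, 0], "angular": [0, 0, 0], "claw": 1}, {"translation": [-2.7, 0, 0], "angular": [0, 0, 0], "claw": 1}, {"translation": [-2.7, 0, 0], "angular": [0, 0, 0], "claw": 1}, {"translation": [-2.7, 0, 0], "angular": [0, 0, 0], "claw": 1}, {"translation": [-2.7, 0, 0], "angular": [0, 0, 0], "claw": 1}, {"translation": [-2.7, 0, 0], "angular": [0, 0, 0], "claw": 1}, {"translation": [-2.7, 0, 0], "angular": [0, 0, 0], "claw": 1}, {"translation": [-2.7, 0, 0], "angular": [0, 0, 0], "claw": 1}]}}

```text
t: 38.6
eef_pos: [0.532, 0.0872, 0.1463]
tcp_rot: [-0.706, 0.03, -0.03, 0.706]
force: [0.0, 0.0, -0.6]
gripper_width: 0.02
```

```bash
python3 -c "
from h import *
hp()
im=snap('scene','s14',(205,170,90,80),8)"
```

```text
t 38.6 tip in housing mm [-5.9 80.  44. ] yaw -0.085 F [ 0.   0.  -0.6] tilt [-0.  0.]
```

View pics/s14.png

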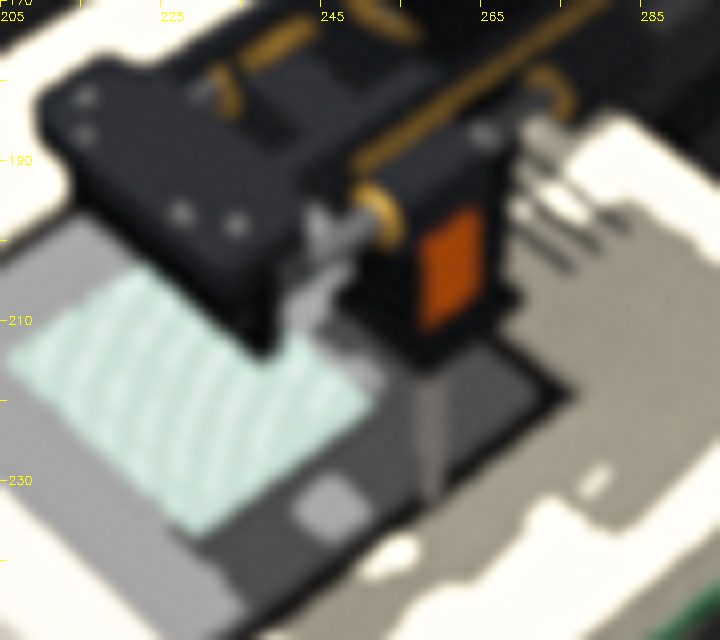

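Call:
{"op": "carry_out", "data": {"series": [{"translation": [-2.7, 0, 0], "angular": [0, 0, 0], "claw": 1}, {"translation": [-2.7, 0, 0], "angular": [0, 0, 0], "claw": 1}, {"translation": [-2.7, 0, 0], "angular": [0, 0, 0], "claw": 1}, {"translation": [-2.7, 0, 0], "angular": [0, 0, 0], "claw": 1}, {"translation": [-2.7, 0, 0], "angular": [0, 0, 0], "claw": 1}, {"translation": [-2.7, 0, 0], "angular": [0, 0, 0], "claw": 1}, {"translation": [-2.7, 0, 0], "angular": [0, 0, 0], "claw": 1}, {"translation": [-2.7, 0, 0], "angular": [0, 0, 0], "claw": 1}, {"translation": [-2.7, 0, 0], "angular": [0, 0, 0], "claw": 1}, {"translation": [-2.7, 0, 0], "angular": [0, 0, 0], "claw": 1}]}}

```text
t: 39.48
eef_pos: [0.5052, 0.0895, 0.1463]
tcp_rot: [-0.706, 0.03, -0.03, 0.706]
force: [0.4, 0.3, 0.2]
gripper_width: 0.0198
```

Call:
{"op": "carry_out", "data": {"series": [{"translation": [-2.7, 0, 0], "angular": [0, 0, 0], "claw": 1}, {"translation": [-2.7, 0, 0], "angular": [0, 0, 0], "claw": 1}, {"translation": [-2.7, 0, 0], "angular": [0, 0, 0], "claw": 1}, {"translation": [-2.7, 0, 0], "angular": [0, 0, 0], "claw": 1}, {"translation": [-2.7, 0, 0], "angular": [0, 0, 0], "claw": 1}, {"translation": [-2.7, 0, 0], "angular": [0, 0, 0], "claw": 1}, {"translation": [-2.7, 0, 0], "angular": [0, 0, 0], "claw": 1}, {"translation": [-2.7, 0, 0], "angular": [0, 0, 0], "claw": 1}, {"translation": [-2.4, 0, 0], "angular": [0, 0, 0], "claw": 1}, {"translation": [0, 0, 0], "angular": [0, 0, 0], "claw": 1}]}}

```text
t: 40.32
eef_pos: [0.481, 0.0916, 0.1462]
tcp_rot: [-0.706, 0.03, -0.03, 0.706]
force: [1.0, 0.4, -1.4]
gripper_width: 0.0199
```

```bash
python3 -c "
from h import *
hp()
im=snap('scene','s15',(235,160,90,80),8)"
```

```text
t 40.32 tip in housing mm [-57.1  80.1  43.9] yaw -0.0849 F [ 1.   0.4 -1.4] tilt [-0.0003  0.    ]
```

View pics/s15.png

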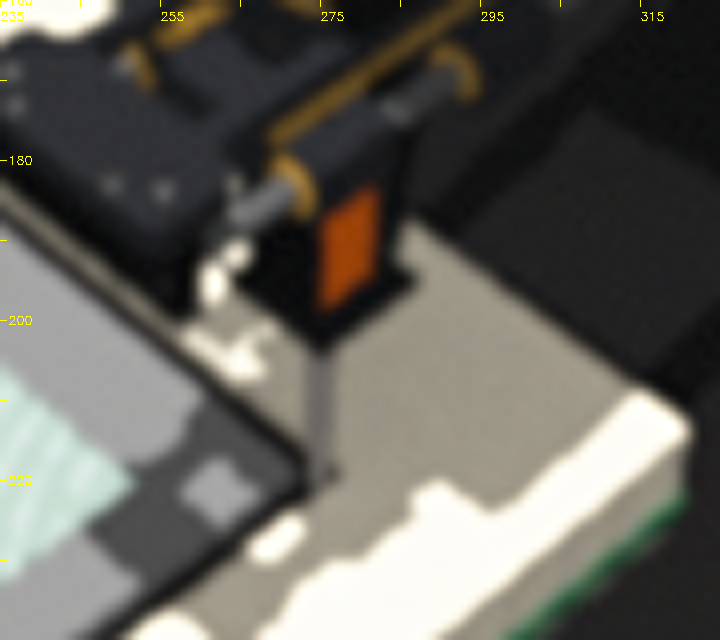

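Tip at the left corner, housing (-57.1, 80.1), and needs 2.9 mm more. Then the near side, along tool -z.

Call:
{"op": "carry_out", "data": {"series": [{"translation": [-2.0, 0, 0], "angular": [0, 0, 0], "claw": 1}, {"translation": [-0.9, 0, -1], "angular": [0, 0, 0], "claw": 1}, {"translation": [0, 0, -2.7], "angular": [0, 0, 0], "claw": 1}, {"translation": [0, 0, -2.7], "angular": [0, 0, 0], "claw": 1}, {"translation": [0, 0, -2.7], "angular": [0, 0, 0], "claw": 1}, {"translation": [0, 0, -2.7], "angular": [0, 0, 0], "claw": 1}, {"translation": [0, 0, -2.7], "angular": [0, 0, 0], "claw": 1}, {"translation": [0, 0, -2.7], "angular": [0, 0, 0], "claw": 1}, {"translation": [0, 0, -2.7], "angular": [0, 0, 0], "claw": 1}, {"translation": [0, 0, -2.7], "angular": [0, 0, 0], "claw": 1}]}}

```text
t: 41.2
eef_pos: [0.4767, 0.0689, 0.1463]
tcp_rot: [0.706, -0.03, 0.03, -0.706]
force: [-0.9, 0.9, -1.3]
gripper_width: 0.0202
```

```bash
python3 -c "
from h import *
hp()"
```

```text
t 41.2 tip in housing mm [-59.5  57.1  44. ] yaw -0.0851 F [-0.9  0.9 -1.3] tilt [-0. -0.]
```

Call:
{"op": "carry_out", "data": {"series": [{"translation": [0, 0, -2.7], "angular": [0, 0, 0], "claw": 1}, {"translation": [0, 0, -2.7], "angular": [0, 0, 0], "claw": 1}, {"translation": [0, 0, -2.7], "angular": [0, 0, 0], "claw": 1}, {"translation": [0, 0, -2.7], "angular": [0, 0, 0], "claw": 1}, {"translation": [0, 0, -2.7], "angular": [0, 0, 0], "claw": 1}, {"translation": [0, 0, -2.7], "angular": [0, 0, 0], "claw": 1}, {"translation": [0, 0, -2.7], "angular": [0, 0, 0], "claw": 1}, {"translation": [0, 0, -2.7], "angular": [0, 0, 0], "claw": 1}, {"translation": [0, 0, -2.7], "angular": [0, 0, 0], "claw": 1}, {"translation": [0, 0, -2.7], "angular": [0, 0, 0], "claw": 1}]}}

```text
t: 42.03
eef_pos: [0.4744, 0.0421, 0.1463]
tcp_rot: [0.706, -0.03, 0.03, -0.706]
force: [-0.2, -0.9, 0.3]
gripper_width: 0.0199
```

Call:
{"op": "carry_out", "data": {"series": [{"translation": [0, 0, -2.7], "angular": [0, 0, 0], "claw": 1}, {"translation": [0, 0, -2.7], "angular": [0, 0, 0], "claw": 1}, {"translation": [0, 0, -2.7], "angular": [0, 0, 0], "claw": 1}, {"translation": [0, 0, -2.7], "angular": [0, 0, 0], "claw": 1}, {"translation": [0, 0, -2.7], "angular": [0, 0, 0], "claw": 1}, {"translation": [0, 0, -2.7], "angular": [0, 0, 0], "claw": 1}, {"translation": [0, 0, -2.7], "angular": [0, 0, 0], "claw": 1}, {"translation": [0, 0, -2.7], "angular": [0, 0, 0], "claw": 1}, {"translation": [0, 0, -2.7], "angular": [0, 0, 0], "claw": 1}, {"translation": [0, 0, -2.7], "angular": [0, 0, 0], "claw": 1}]}}

```text
t: 42.87
eef_pos: [0.4721, 0.0152, 0.1463]
tcp_rot: [-0.706, 0.03, -0.03, 0.706]
force: [0.1, -0.7, 0.0]
gripper_width: 0.0197
```

```bash
python3 -c "
from h import *
hp()
im=snap('scene','s16',(205,150,90,80),8)"
```

```text
t 42.87 tip in housing mm [-59.5   3.2  44. ] yaw -0.0851 F [ 0.1 -0.7  0. ] tilt [0.0001 0.    ]
```

View pics/s16.png

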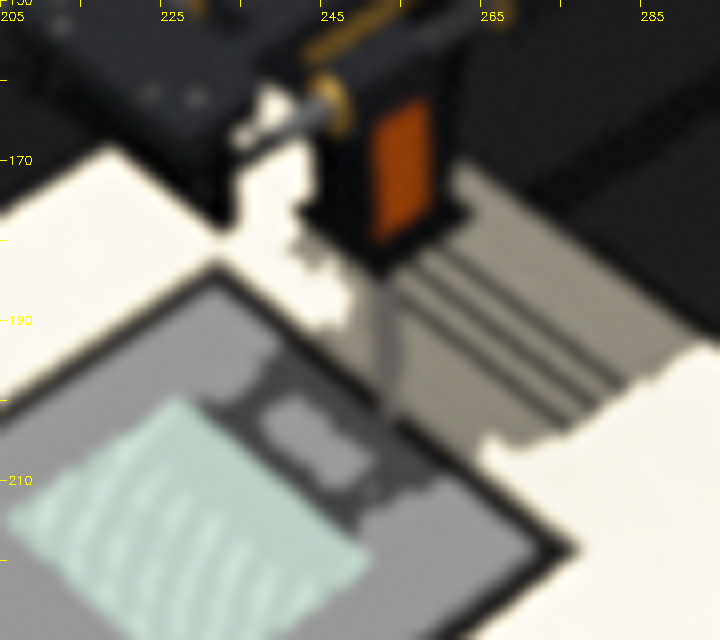

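The tip is in the near-side groove at its middle. Continue for 83.2 mm to the right corner.

Call:
{"op": "carry_out", "data": {"series": [{"translation": [0, 0, -2.7], "angular": [0, 0, 0], "claw": 1}, {"translation": [0, 0, -2.7], "angular": [0, 0, 0], "claw": 1}, {"translation": [0, 0, -2.7], "angular": [0, 0, 0], "claw": 1}, {"translation": [0, 0, -2.7], "angular": [0, 0, 0], "claw": 1}, {"translation": [0, 0, -2.7], "angular": [0, 0, 0], "claw": 1}, {"translation": [0, 0, -2.7], "angular": [0, 0, 0], "claw": 1}, {"translation": [0, 0, -2.7], "angular": [0, 0, 0], "claw": 1}, {"translation": [0, 0, -2.7], "angular": [0, 0, 0], "claw": 1}, {"translation": [0, 0, -2.7], "angular": [0, 0, 0], "claw": 1}, {"translation": [0, 0, -2.7], "angular": [0, 0, 0], "claw": 1}]}}

```text
t: 43.75
eef_pos: [0.4698, -0.0117, 0.1463]
tcp_rot: [-0.706, 0.03, -0.03, 0.706]
force: [0.1, 0.8, 0.2]
gripper_width: 0.0196
```

Call:
{"op": "carry_out", "data": {"series": [{"translation": [0, 0, -2.7], "angular": [0, 0, 0], "claw": 1}, {"translation": [0, 0, -2.7], "angular": [0, 0, 0], "claw": 1}, {"translation": [0, 0, -2.7], "angular": [0, 0, 0], "claw": 1}, {"translation": [0, 0, -2.7], "angular": [0, 0, 0], "claw": 1}, {"translation": [0, 0, -2.7], "angular": [0, 0, 0], "claw": 1}, {"translation": [0, 0, -2.7], "angular": [0, 0, 0], "claw": 1}, {"translation": [0, 0, -2.7], "angular": [0, 0, 0], "claw": 1}, {"translation": [0, 0, -2.7], "angular": [0, 0, 0], "claw": 1}, {"translation": [0, 0, -2.7], "angular": [0, 0, 0], "claw": 1}, {"translation": [0, 0, -2.7], "angular": [0, 0, 0], "claw": 1}]}}

```text
t: 44.58
eef_pos: [0.4675, -0.0386, 0.1463]
tcp_rot: [-0.706, 0.03, -0.03, 0.706]
force: [-0.2, 0.1, -0.5]
gripper_width: 0.0199
```

Call:
{"op": "carry_out", "data": {"series": [{"translation": [0, 0, -2.7], "angular": [0, 0, 0], "claw": 1}, {"translation": [0, 0, -2.7], "angular": [0, 0, 0], "claw": 1}, {"translation": [0, 0, -2.7], "angular": [0, 0, 0], "claw": 1}, {"translation": [0, 0, -2.7], "angular": [0, 0, 0], "claw": 1}, {"translation": [0, 0, -2.7], "angular": [0, 0, 0], "claw": 1}, {"translation": [0, 0, -2.7], "angular": [0, 0, 0], "claw": 1}, {"translation": [0, 0, -2.7], "angular": [0, 0, 0], "claw": 1}, {"translation": [0, 0, -2.7], "angular": [0, 0, 0], "claw": 1}, {"translation": [0, 0, -2.7], "angular": [0, 0, 0], "claw": 1}, {"translation": [0, 0, -2.7], "angular": [0, 0, 0], "claw": 1}]}}

```text
t: 45.42
eef_pos: [0.4652, -0.0655, 0.1463]
tcp_rot: [0.706, -0.03, 0.03, -0.706]
force: [-0.4, 0.3, -1.0]
gripper_width: 0.0197
```

```bash
python3 -c "
from h import *
hp()
im=snap('scene','s17',(180,130,90,80),8)"
```

```text
t 45.42 tip in housing mm [-59.5 -77.9  44. ] yaw -0.085 F [-0.4  0.3 -1. ] tilt [ 0. -0.]
```

View pics/s17.png

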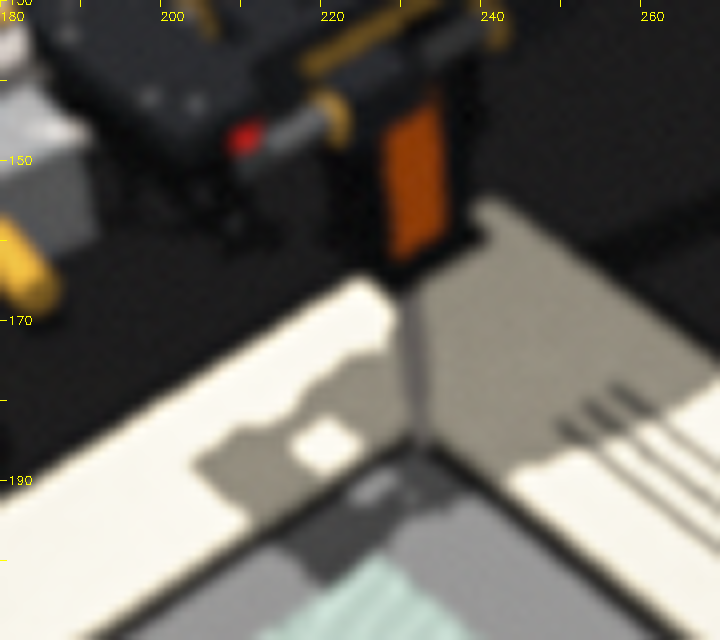

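At the right corner. Finish the 2.1 mm, then go along +x.

Call:
{"op": "carry_out", "data": {"series": [{"translation": [0, 0, -1.6], "angular": [0, 0, 0], "claw": 1}, {"translation": [1, 0, -0.5], "angular": [0, 0, 0], "claw": 1}, {"translation": [2.7, 0, 0], "angular": [0, 0, 0], "claw": 1}, {"translation": [2.7, 0, 0], "angular": [0, 0, 0], "claw": 1}, {"translation": [2.7, 0, 0], "angular": [0, 0, 0], "claw": 1}, {"translation": [2.7, 0, 0], "angular": [0, 0, 0], "claw": 1}, {"translation": [2.7, 0, 0], "angular": [0, 0, 0], "claw": 1}, {"translation": [2.7, 0, 0], "angular": [0, 0, 0], "claw": 1}, {"translation": [2.7, 0, 0], "angular": [0, 0, 0], "claw": 1}, {"translation": [2.7, 0, 0], "angular": [0, 0, 0], "claw": 1}]}}

```text
t: 46.3
eef_pos: [0.4879, -0.0692, 0.1463]
tcp_rot: [-0.706, 0.03, -0.03, 0.706]
force: [-0.2, 0.4, -0.5]
gripper_width: 0.0201
```

```bash
python3 -c "
from h import *
hp()"
```

```text
t 46.3 tip in housing mm [-36.6 -79.6  44. ] yaw -0.0849 F [-0.2  0.4 -0.5] tilt [-0.0001  0.    ]
```

Call:
{"op": "carry_out", "data": {"series": [{"translation": [2.7, 0, 0], "angular": [0, 0, 0], "claw": 1}, {"translation": [2.7, 0, 0], "angular": [0, 0, 0], "claw": 1}, {"translation": [2.7, 0, 0], "angular": [0, 0, 0], "claw": 1}, {"translation": [2.7, 0, 0], "angular": [0, 0, 0], "claw": 1}, {"translation": [2.7, 0, 0], "angular": [0, 0, 0], "claw": 1}, {"translation": [2.7, 0, 0], "angular": [0, 0, 0], "claw": 1}, {"translation": [2.7, 0, 0], "angular": [0, 0, 0], "claw": 1}, {"translation": [2.7, 0, 0], "angular": [0, 0, 0], "claw": 1}, {"translation": [2.7, 0, 0], "angular": [0, 0, 0], "claw": 1}, {"translation": [2.7, 0, 0], "angular": [0, 0, 0], "claw": 1}]}}

```text
t: 47.13
eef_pos: [0.5147, -0.0716, 0.1463]
tcp_rot: [-0.706, 0.03, -0.03, 0.706]
force: [-0.3, -0.6, -1.4]
gripper_width: 0.0197
```

Call:
{"op": "carry_out", "data": {"series": [{"translation": [2.7, 0, 0], "angular": [0, 0, 0], "claw": 1}, {"translation": [2.7, 0, 0], "angular": [0, 0, 0], "claw": 1}, {"translation": [2.7, 0, 0], "angular": [0, 0, 0], "claw": 1}, {"translation": [2.7, 0, 0], "angular": [0, 0, 0], "claw": 1}, {"translation": [2.7, 0, 0], "angular": [0, 0, 0], "claw": 1}, {"translation": [2.7, 0, 0], "angular": [0, 0, 0], "claw": 1}, {"translation": [2.7, 0, 0], "angular": [0, 0, 0], "claw": 1}, {"translation": [2.7, 0, 0], "angular": [0, 0, 0], "claw": 1}, {"translation": [2.7, 0, 0], "angular": [0, 0, 0], "claw": 1}, {"translation": [2.7, 0, 0], "angular": [0, 0, 0], "claw": 1}]}}

```text
t: 47.97
eef_pos: [0.5416, -0.0739, 0.1463]
tcp_rot: [-0.706, 0.03, -0.03, 0.706]
force: [-0.1, 0.2, -0.9]
gripper_width: 0.0198
```

```bash
python3 -c "
from h import *
hp()
im=snap('scene','s18',(150,140,90,80),8)"
```

```text
t 47.97 tip in housing mm [ 17.4 -79.7  44. ] yaw -0.085 F [-0.1  0.2 -0.9] tilt [-0.  0.]
```

View pics/s18.png

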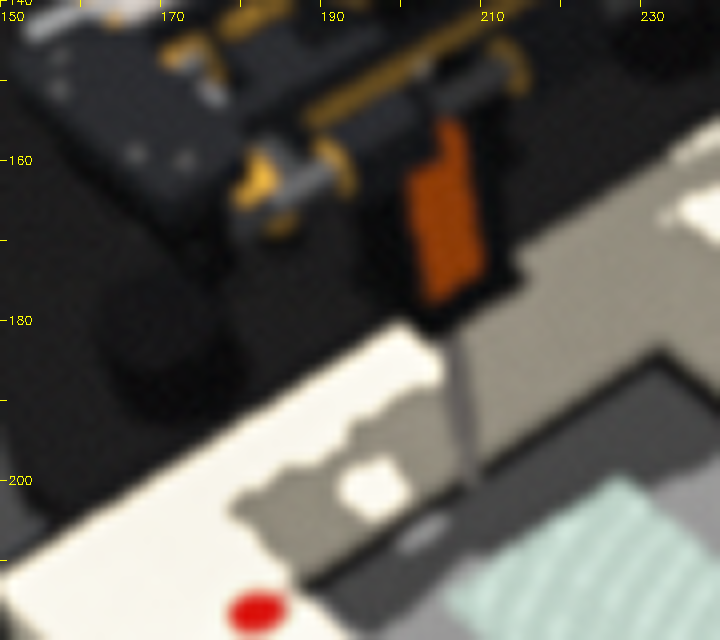

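57.6 mm remain to the red-dot end.

Call:
{"op": "carry_out", "data": {"series": [{"translation": [2.7, 0, 0], "angular": [0, 0, 0], "claw": 1}, {"translation": [2.7, 0, 0], "angular": [0, 0, 0], "claw": 1}, {"translation": [2.7, 0, 0], "angular": [0, 0, 0], "claw": 1}, {"translation": [2.7, 0, 0], "angular": [0, 0, 0], "claw": 1}, {"translation": [2.7, 0, 0], "angular": [0, 0, 0], "claw": 1}, {"translation": [2.7, 0, 0], "angular": [0, 0, 0], "claw": 1}, {"translation": [2.7, 0, 0], "angular": [0, 0, 0], "claw": 1}, {"translation": [2.7, 0, 0], "angular": [0, 0, 0], "claw": 1}, {"translation": [2.7, 0, 0], "angular": [0, 0, 0], "claw": 1}, {"translation": [2.7, 0, 0], "angular": [0, 0, 0], "claw": 1}]}}

```text
t: 48.85
eef_pos: [0.5685, -0.0761, 0.1463]
tcp_rot: [-0.706, 0.03, -0.03, 0.706]
force: [0.2, -0.1, -1.5]
gripper_width: 0.0197
```

Call:
{"op": "carry_out", "data": {"series": [{"translation": [2.7, 0, 0], "angular": [0, 0, 0], "claw": 1}, {"translation": [2.7, 0, 0], "angular": [0, 0, 0], "claw": 1}, {"translation": [2.7, 0, 0], "angular": [0, 0, 0], "claw": 1}, {"translation": [2.7, 0, 0], "angular": [0, 0, 0], "claw": 1}, {"translation": [2.7, 0, 0], "angular": [0, 0, 0], "claw": 1}, {"translation": [2.7, 0, 0], "angular": [0, 0, 0], "claw": 1}, {"translation": [2.7, 0, 0], "angular": [0, 0, 0], "claw": 1}, {"translation": [2.7, 0, 0], "angular": [0, 0, 0], "claw": 1}, {"translation": [2.7, 0, 0], "angular": [0, 0, 0], "claw": 1}, {"translation": [2.7, 0, 0], "angular": [0, 0, 0], "claw": 1}]}}

```text
t: 49.68
eef_pos: [0.5955, -0.0785, 0.1463]
tcp_rot: [-0.706, 0.03, -0.03, 0.706]
force: [-0.6, 0.1, -0.8]
gripper_width: 0.0196
```

Call:
{"op": "carry_out", "data": {"series": [{"translation": [2, 0, 0], "angular": [0, 0, 0], "claw": 1}, {"translation": [1.2, 0, 0], "angular": [0, 0, 0], "claw": 1}, {"translation": [0, 0, 0], "angular": [0, 0, 0], "claw": 1}, {"translation": [0, 0, 0], "angular": [0, 0, 0], "claw": 1}, {"translation": [0, 0, 0], "angular": [0, 0, 0], "claw": 1}, {"translation": [0, 0, 0], "angular": [0, 0, 0], "claw": 1}, {"translation": [0, 0, 0], "angular": [0, 0, 0], "claw": 1}, {"translation": [0, 0, 0], "angular": [0, 0, 0], "claw": 1}, {"translation": [0, 0, 0], "angular": [0, 0, 0], "claw": 1}, {"translation": [0, 0, 0], "angular": [0, 0, 0], "claw": 1}]}}

```text
t: 50.52
eef_pos: [0.5983, -0.0787, 0.1463]
tcp_rot: [-0.706, 0.03, -0.03, 0.706]
force: [0.8, -0.7, -1.3]
gripper_width: 0.0197
```

```bash
python3 -c "
from h import *
hp()
im=snap('scene','s19',(140,100,120,120),6)"
```

```text
t 50.52 tip in housing mm [ 74.3 -79.7  44. ] yaw -0.085 F [ 0.8 -0.7 -1.3] tilt [-0.  0.]
```

View pics/s19.png

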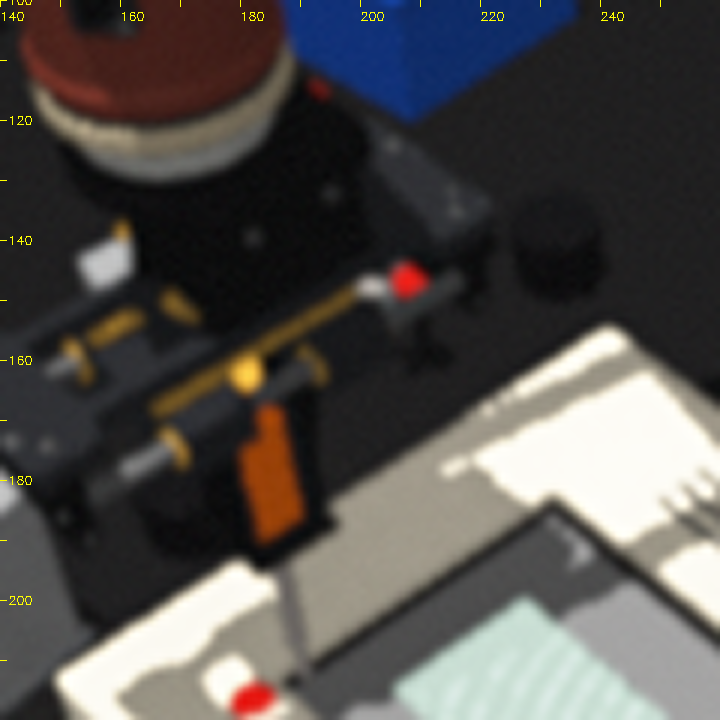

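The tip is at the red end (74.3, -79.7). Lift slowly out, then return to the stand.

Call:
{"op": "carry_out", "data": {"series": [{"translation": [0, -2, 0], "angular": [0, 0, 0], "claw": 1}, {"translation": [0, -3, 0], "angular": [0, 0, 0], "claw": 1}, {"translation": [0, -4, 0], "angular": [0, 0, 0], "claw": 1}, {"translation": [0, -10, 0], "angular": [0, 0, 0], "claw": 1}, {"translation": [0, -15, 0], "angular": [0, 0, 0], "claw": 1}, {"translation": [0, -20, 0], "angular": [0, 0, 0], "claw": 1}, {"translation": [0, -20, 0], "angular": [0, 0, 0], "claw": 1}, {"translation": [0, -20, 0], "angular": [0, 0, 0], "claw": 1}, {"translation": [0, -11, 0], "angular": [0, 0, 0], "claw": 1}, {"translation": [0, 0, 0], "angular": [0, 0, 0], "claw": 1}]}}

```text
t: 51.4
eef_pos: [0.6002, -0.0792, 0.2557]
tcp_rot: [0.707, -0.028, 0.032, -0.706]
force: [0.3, -0.6, -0.6]
gripper_width: 0.0194
```

```bash
python3 -c "
from h import *
d(.6567,-.2207,.25,.02)"
```

```text
t 51.4 p [ 0.6002 -0.0792  0.2557] yaw -0.085 F [ 0.3 -0.6 -0.6] w 0.0194 
 tool delta mm [  68.2    6.3 -136.2] rot [ 0.001 -0.105  0.007] j [-0.26  0.15  1.55  0.    1.44 -0.18]
```

Call:
{"op": "carry_out", "data": {"series": [{"translation": [10, 0, -19.4], "angular": [0, 0, 0], "claw": 1}, {"translation": [10, 0, -19.4], "angular": [0, 0, 0], "claw": 1}, {"translation": [10, 0, -19.4], "angular": [0, 0, 0], "claw": 1}, {"translation": [10, 0, -19.4], "angular": [0, 0, 0], "claw": 1}, {"translation": [10, 0, -19.4], "angular": [0, 0, 0], "claw": 1}, {"translation": [10, 0, -19.4], "angular": [0, 0, 0], "claw": 1}, {"translation": [10, 0, -19.4], "angular": [0, -0.105, 0], "claw": 1}, {"translation": [0, 0, 0], "angular": [0, 0, 0], "claw": 1}, {"translation": [0, 0, 0], "angular": [0, 0, 0], "claw": 1}, {"translation": [0, 0, 0], "angular": [0, 0, 0], "claw": 1}]}}

```text
t: 52.23
eef_pos: [0.656, -0.2194, 0.25]
tcp_rot: [-0.707, -0.006, 0.007, 0.708]
force: [-0.9, -0.1, -0.5]
gripper_width: 0.0197
```

Call:
{"op": "carry_out", "data": {"series": [{"translation": [0, 0, 0], "angular": [0, 0, 0], "claw": 1}, {"translation": [0, 0, 0], "angular": [0, 0, 0], "claw": 1}, {"translation": [0, 0, 0], "angular": [0, 0, 0], "claw": 1}, {"translation": [0, 0, 0], "angular": [0, 0, 0], "claw": 1}, {"translation": [0, 0, 0], "angular": [0, 0, 0], "claw": 1}, {"translation": [0, 0, 0], "angular": [0, 0, 0], "claw": 1}, {"translation": [0, 0, 0], "angular": [0, 0, 0], "claw": 1}, {"translation": [0, 0, 0], "angular": [0, 0, 0], "claw": 1}, {"translation": [0, 0, 0], "angular": [0, 0, 0], "claw": 1}, {"translation": [0, 0, 0], "angular": [0, 0, 0], "claw": 1}]}}

```text
t: 53.07
eef_pos: [0.6566, -0.22, 0.2513]
tcp_rot: [-0.707, -0.007, 0.007, 0.707]
force: [-0.4, 0.1, -0.3]
gripper_width: 0.0196
```

```bash
python3 -c "
from h import *
d(.6567,-.2207,.1135,.02)"
```

```text
t 53.07 p [ 0.6566 -0.22    0.2513] yaw 0.0199 F [-0.4  0.1 -0.3] w 0.0196 
 tool delta mm [ 1.000e-01  1.378e+02 -7.000e-01] rot [-0. -0. -0.] j [-0.44  0.37  1.3   0.    1.48 -0.46]
```

Call:
{"op": "carry_out", "data": {"series": [{"translation": [0, 8, -0.7], "angular": [0, 0, 0], "claw": 1}, {"translation": [0, 12, 0], "angular": [0, 0, 0], "claw": 1}, {"translation": [0, 12, 0], "angular": [0, 0, 0], "claw": 1}, {"translation": [0, 12, 0], "angular": [0, 0, 0], "claw": 1}, {"translation": [0, 12, 0], "angular": [0, 0, 0], "claw": 1}, {"translation": [0, 10, 0], "angular": [0, 0, 0], "claw": 1}, {"translation": [0, 10, 0], "angular": [0, 0, 0], "claw": 1}, {"translation": [0, 10, 0], "angular": [0, 0, 0], "claw": 1}, {"translation": [0, 6, 0], "angular": [0, 0, 0], "claw": 1}, {"translation": [0, 0, 0], "angular": [0, 0, 0], "claw": 1}]}}

```text
t: 53.9
eef_pos: [0.6556, -0.2202, 0.157]
tcp_rot: [-0.707, -0.006, 0.008, 0.708]
force: [-0.8, 0.3, -1.1]
gripper_width: 0.0197
```

```bash
python3 -c "
from h import *
d(.6567,-.2207,.1135,.02)
im=snap('scene','s20',(80,100,120,120),5)"
```

```text
t 53.9 p [ 0.6556 -0.2202  0.157 ] yaw 0.02 F [-0.8  0.3 -1.1] w 0.0197 
 tool delta mm [ 1.2 43.5 -0.6] rot [-0.001  0.    -0.003] j [-0.44  0.43  1.39  0.    1.32 -0.46]
```

View pics/s20.png

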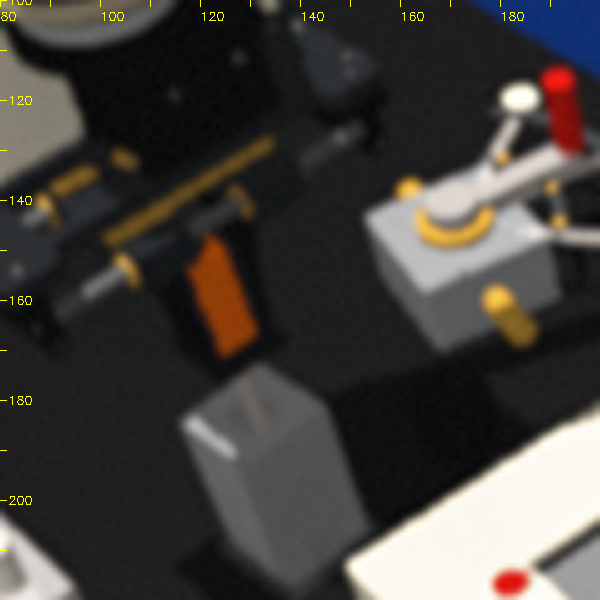

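The shaft is in the well. Lower the rest of the way, slowing down.

Call:
{"op": "carry_out", "data": {"series": [{"translation": [0, 8, 0], "angular": [0, 0, 0], "claw": 1}, {"translation": [0, 8, 0], "angular": [0, 0, 0], "claw": 1}, {"translation": [0, 8, 0], "angular": [0, 0, 0], "claw": 1}, {"translation": [0, 8, 0], "angular": [0, 0, 0], "claw": 1}, {"translation": [0, 5, 0], "angular": [0, 0, 0], "claw": 1}, {"translation": [0, 3, 0], "angular": [0, 0, 0], "claw": 1}, {"translation": [0, 2, 0], "angular": [0, 0, 0], "claw": 1}, {"translation": [0, 0, 0], "angular": [0, 0, 0], "claw": 1}, {"translation": [0, 0, 0], "angular": [0, 0, 0], "claw": 1}, {"translation": [0, 0, 0], "angular": [0, 0, 0], "claw": 1}]}}

```text
t: 54.78
eef_pos: [0.657, -0.2208, 0.1179]
tcp_rot: [0.707, 0.007, -0.007, -0.707]
force: [-0.6, -0.5, -0.3]
gripper_width: 0.0198
```

```bash
python3 -c "
from h import *
d(.6567,-.2207,.1125,.02)"
```

```text
t 54.78 p [ 0.657  -0.2208  0.1179] yaw 0.0201 F [-0.6 -0.5 -0.3] w 0.0198 
 tool delta mm [-0.3  5.4  0.1] rot [0.    0.    0.001] j [-0.44  0.46  1.42 -0.    1.26 -0.46]
```

Call:
{"op": "carry_out", "data": {"series": [{"translation": [0, 2, 0], "angular": [0, 0, 0], "claw": 1}, {"translation": [0, 1.5, 0], "angular": [0, 0, 0], "claw": 1}, {"translation": [0, 1, 0], "angular": [0, 0, 0], "claw": 1}, {"translation": [0, 0, 0], "angular": [0, 0, 0], "claw": 1}, {"translation": [0, 0, 0], "angular": [0, 0, 0], "claw": 1}, {"translation": [0, 0, 0], "angular": [0, 0, 0], "claw": 1}, {"translation": [0, 0, 0], "angular": [0, 0, 0], "claw": 1}, {"translation": [0, 0, 0], "angular": [0, 0, 0], "claw": 1}, {"translation": [0, 0, 0], "angular": [0, 0, 0], "claw": 1}, {"translation": [0, 0, 0], "angular": [0, 0, 0], "claw": 1}]}}

```text
t: 55.62
eef_pos: [0.6566, -0.2207, 0.1128]
tcp_rot: [0.707, 0.007, -0.007, -0.707]
force: [0.5, 0.1, -1.3]
gripper_width: 0.0196
```

```bash
python3 -c "
from h import *
d(.6567,-.2207,.1125,.02)"
```

```text
t 55.62 p [ 0.6566 -0.2207  0.1128] yaw 0.02 F [ 0.5  0.1 -1.3] w 0.0196 
 tool delta mm [ 0.1  0.3 -0. ] rot [ 0. -0.  0.] j [-0.44  0.47  1.43  0.    1.25 -0.46]
```

Seated within 0.5 mm of the height it was gripped at. Open and rise straight up.

Call:
{"op": "carry_out", "data": {"series": [{"translation": [0, 0, 0], "angular": [0, 0, 0], "claw": -0.4}, {"translation": [0, 0, 0], "angular": [0, 0, 0], "claw": -0.4}, {"translation": [0, 0, 0], "angular": [0, 0, 0], "claw": -0.4}, {"translation": [0, 0, 0], "angular": [0, 0, 0], "claw": -0.4}, {"translation": [0, 0, 0], "angular": [0, 0, 0], "claw": -0.4}, {"translation": [0, 0, 0], "angular": [0, 0, 0], "claw": -0.4}, {"translation": [0, -10, 0], "angular": [0, 0, 0], "claw": -0.4}, {"translation": [0, -20, 0], "angular": [0, 0, 0], "claw": -0.4}, {"translation": [0, -25, 0], "angular": [0, 0, 0], "claw": -0.4}, {"translation": [0, -25, 0], "angular": [0, 0, 0], "claw": -0.4}]}}

```text
t: 56.45
eef_pos: [0.6562, -0.2204, 0.1937]
tcp_rot: [-0.707, -0.007, 0.007, 0.707]
force: [-0.2, 0.2, 0.4]
gripper_width: 0.0607
```

Call:
{"op": "carry_out", "data": {"series": [{"translation": [0, -30, 0], "angular": [0, 0, 0], "claw": -0.4}, {"translation": [0, -10, 0], "angular": [0, 0, 0], "claw": -0.4}, {"translation": [0, 0, 0], "angular": [0, 0.12, 0], "claw": -0.4}, {"translation": [0, 0, 0], "angular": [0, 0.12, 0], "claw": -0.4}, {"translation": [0, 0, 0], "angular": [0, 0.12, 0], "claw": -0.4}, {"translation": [0, 0, 0], "angular": [0, 0.12, 0], "claw": -0.4}, {"translation": [0, 0, 0], "angular": [0, 0.12, 0], "claw": -0.4}, {"translation": [0, 0, 0], "angular": [0, 0.12, 0], "claw": -0.4}, {"translation": [0, 0, 0], "angular": [0, 0.12, 0], "claw": -0.4}, {"translation": [0, 0, 0], "angular": [0, 0.12, 0], "claw": -0.4}]}}

```text
t: 57.28
eef_pos: [0.6565, -0.2206, 0.2325]
tcp_rot: [-0.629, 0.322, -0.322, 0.629]
force: [-0.2, 0.1, -0.5]
gripper_width: 0.061
```

```bash
python3 -c "
from h import *
d(.3928,-.295,.18,-1.757)
im=snap('scene','s21')"
```

```text
t 57.28 p [ 0.6565 -0.2206  0.2325] yaw -0.9459 F [-0.2  0.1 -0.5] w 0.061 
 tool delta mm [ -93.9   52.6 -257.4] rot [ 0.     0.811 -0.   ] j [-0.44  0.38  1.32  0.    1.45  0.51]
```

View pics/s21.png

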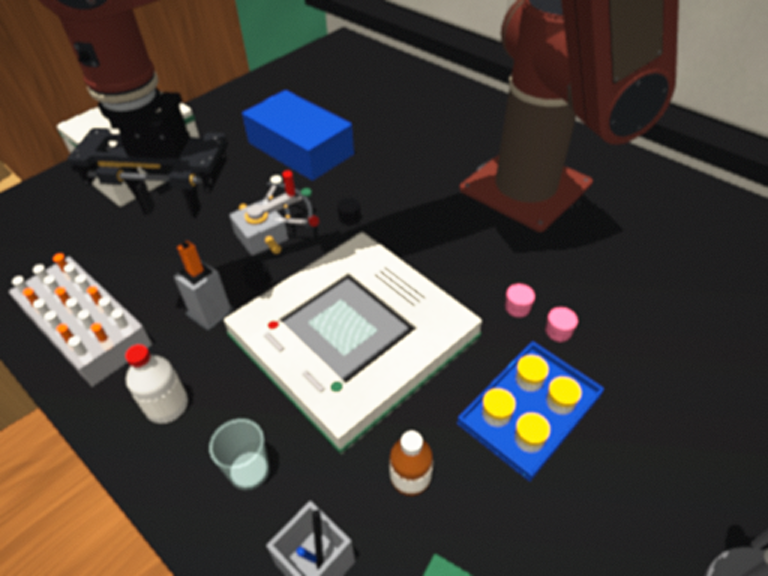

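The wand stands in its stand at s21 (190,262), and the jars and amber bottle are undisturbed. Back to the lever.

Call:
{"op": "carry_out", "data": {"series": [{"translation": [-11.7, 4, -32.2], "angular": [0, 0, 0], "claw": -0.4}, {"translation": [-11.7, 4, -32.2], "angular": [0, 0, 0], "claw": -0.4}, {"translation": [-11.7, 4, -32.2], "angular": [0, 0, 0], "claw": -0.4}, {"translation": [-11.7, 4, -32.2], "angular": [0, 0, 0], "claw": -0.4}, {"translation": [-11.7, 4, -32.2], "angular": [0, 0, 0], "claw": -0.4}, {"translation": [-11.7, 4, -32.2], "angular": [0, 0, 0], "claw": -0.4}, {"translation": [-11.7, 4, -32.2], "angular": [0, 0, 0], "claw": -0.4}, {"translation": [-11.7, 4, -32.2], "angular": [0, 0.1, 0], "claw": -0.4}, {"translation": [0, 0, 0], "angular": [0, 0.12, 0], "claw": -0.4}, {"translation": [0, 0, 0], "angular": [0, 0.12, 0], "claw": -0.4}]}}

```text
t: 58.17
eef_pos: [0.3915, -0.2974, 0.2005]
tcp_rot: [0.566, -0.424, 0.424, -0.566]
force: [1.3, -0.0, 0.1]
gripper_width: 0.0608
```

Call:
{"op": "carry_out", "data": {"series": [{"translation": [0, 0, 0], "angular": [0, 0.12, 0], "claw": -0.4}, {"translation": [0, 0, 0], "angular": [0, 0.12, 0], "claw": -0.4}, {"translation": [0, 0, 0], "angular": [0, 0.12, 0], "claw": -0.4}, {"translation": [0, 0, 0], "angular": [0, 0.11, 0], "claw": -0.4}, {"translation": [0, 0, 0], "angular": [0, 0, 0], "claw": -0.4}, {"translation": [0, 0, 0], "angular": [0, 0, 0], "claw": -0.4}, {"translation": [0, 0, 0], "angular": [0, 0, 0], "claw": -0.4}, {"translation": [0, 0, 0], "angular": [0, 0, 0], "claw": -0.4}, {"translation": [0, 0, 0], "angular": [0, 0, 0], "claw": -0.4}, {"translation": [0, 0, 0], "angular": [0, 0, 0], "claw": -0.4}]}}

```text
t: 59.0
eef_pos: [0.3934, -0.297, 0.2008]
tcp_rot: [-0.454, 0.542, -0.542, 0.454]
force: [0.4, 0.5, 0.1]
gripper_width: 0.0605
```

```bash
python3 -c "
from h import *
d(.3928,-.295,.08,-1.757)
im=snap('scene','s22',(120,60,150,130),5)"
```

```text
t 59.0 p [ 0.3934 -0.297   0.2008] yaw -1.7487 F [0.4 0.5 0.1] w 0.0605 
 tool delta mm [ -1.8 120.8  -0.9] rot [ 0.     0.008 -0.   ] j [-0.81 -0.08  1.89 -0.    1.34  0.94]
```

View pics/s22.png

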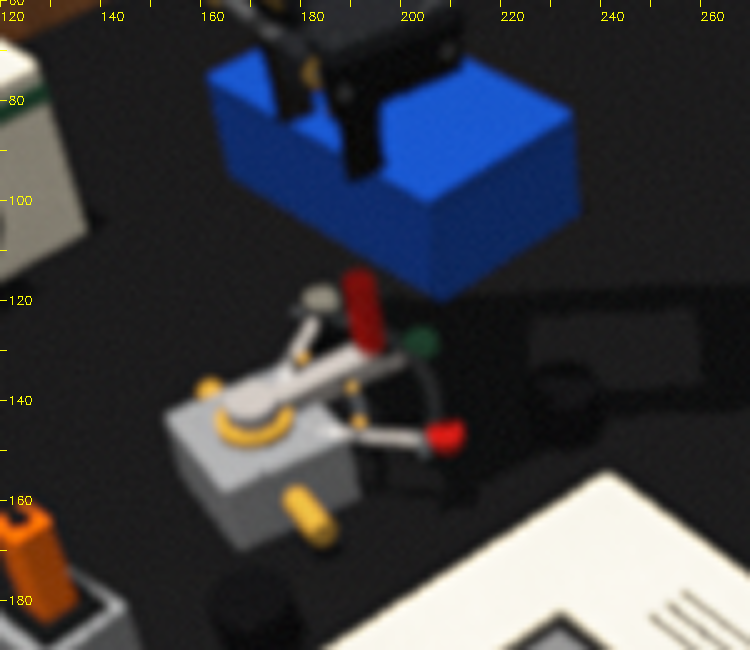

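Call:
{"op": "carry_out", "data": {"series": [{"translation": [-1, 15, 0], "angular": [0, 0, 0], "claw": -0.4}, {"translation": [-0.8, 20, 0], "angular": [0, 0.008, 0], "claw": -0.4}, {"translation": [0, 20, 0], "angular": [0, 0, 0], "claw": -0.4}, {"translation": [0, 20, 0], "angular": [0, 0, 0], "claw": -0.4}, {"translation": [0, 20, 0], "angular": [0, 0, 0], "claw": -0.4}, {"translation": [0, 15, 0], "angular": [0, 0, 0], "claw": -0.4}, {"translation": [0, 10, 0], "angular": [0, 0, 0], "claw": -0.4}, {"translation": [0, 0, 0], "angular": [0, 0, 0], "claw": -0.4}, {"translation": [0, 0, 0], "angular": [0, 0, 0], "claw": -0.4}, {"translation": [0, 0, 0], "angular": [0, 0, 0], "claw": -0.4}]}}

```text
t: 59.88
eef_pos: [0.3943, -0.2959, 0.0819]
tcp_rot: [0.451, -0.544, 0.545, -0.451]
force: [0.1, -0.5, -0.5]
gripper_width: 0.0607
```

Call:
{"op": "carry_out", "data": {"series": [{"translation": [0, 0, 0], "angular": [0, 0, 0], "claw": 1}, {"translation": [0, 0, 0], "angular": [0, 0, 0], "claw": 1}, {"translation": [0, 0, 0], "angular": [0, 0, 0], "claw": 1}, {"translation": [0, 0, 0], "angular": [0, 0, 0], "claw": 1}, {"translation": [0, 0, 0], "angular": [0, 0, 0], "claw": 1}, {"translation": [0, 0, 0], "angular": [0, 0, 0], "claw": 1}, {"translation": [0, 0, 0], "angular": [0, 0, 0], "claw": 1}, {"translation": [0, 0, 0], "angular": [0, 0, 0], "claw": 1}, {"translation": [0, 0, 0], "angular": [0, 0, 0], "claw": 1}, {"translation": [0, 0, 0], "angular": [0, 0, 0], "claw": 1}]}}

```text
t: 60.72
eef_pos: [0.3937, -0.2952, 0.0808]
tcp_rot: [-0.451, 0.545, -0.545, 0.451]
force: [0.3, -0.2, 0.3]
gripper_width: 0.0178
```

```bash
python3 -c "
from h import *
d(.3928,-.295,.08,-1.757)"
```

```text
t 60.72 p [ 0.3937 -0.2952  0.0808] yaw -1.758 F [ 0.3 -0.2  0.3] w 0.0178 
 tool delta mm [-0.   0.8 -0.9] rot [ 0.    -0.001 -0.   ] j [-0.8   0.06  1.99  0.    1.09  0.95]
```

Call:
{"op": "carry_out", "data": {"series": [{"translation": [-8, 0, 0.4], "angular": [0, 0.1, 0], "claw": 1}, {"translation": [-8, 0, 0.4], "angular": [0, 0.1, 0], "claw": 1}, {"translation": [-8, 0, 0.4], "angular": [0, 0.1, 0], "claw": 1}, {"translation": [-8, 0, 0.4], "angular": [0, 0.1, 0], "claw": 1}, {"translation": [-8, 0, 0.4], "angular": [0, 0.1, 0], "claw": 1}, {"translation": [-8, 0, 0.4], "angular": [0, 0.1, 0], "claw": 1}, {"translation": [-8, 0, 0.4], "angular": [0, 0.1, 0], "claw": 1}, {"translation": [-8, 0, 0.4], "angular": [0, 0.1, 0], "claw": 1}, {"translation": [0, 0, 0], "angular": [0, 0, 0], "claw": 1}, {"translation": [0, 0, 0], "angular": [0, 0, 0], "claw": 1}]}}

```text
t: 61.55
eef_pos: [0.4275, -0.2419, 0.0807]
tcp_rot: [-0.204, 0.678, -0.676, 0.203]
force: [-5.1, 4.4, 6.2]
gripper_width: 0.0172
```

```bash
python3 -c "
from h import *
d(.4263,-.2422,.08,-2.557)"
```

```text
t 61.55 p [ 0.4275 -0.2419  0.0807] yaw -2.5579 F [-5.1  4.4  6.2] w 0.0172 
 tool delta mm [ 1.1  0.7 -0.4] rot [ 0.003 -0.001  0.001] j [-0.68  0.06  1.99  0.    1.1   1.88]
```

Back at the red position, within about 1 mm of the original pin location. Release and rise.

Call:
{"op": "carry_out", "data": {"series": [{"translation": [0, 0, 0], "angular": [0, 0, 0], "claw": 0}, {"translation": [0, 0, 0], "angular": [0, 0, 0], "claw": 0}, {"translation": [0, 0, 0], "angular": [0, 0, 0], "claw": 0}, {"translation": [0, 0, 0], "angular": [0, 0, 0], "claw": 0}, {"translation": [0, 0, 0], "angular": [0, 0, 0], "claw": 0}, {"translation": [0, -15, 0], "angular": [0, 0, 0], "claw": 0}, {"translation": [0, -25, 0], "angular": [0, 0, 0], "claw": 0}, {"translation": [0, -30, 0], "angular": [0, 0, 0], "claw": 0}, {"translation": [0, -30, 0], "angular": [0, 0, 0], "claw": 0}, {"translation": [0, -30, 0], "angular": [0, 0, 0], "claw": 0}]}}

```text
t: 62.38
eef_pos: [0.428, -0.2432, 0.212]
tcp_rot: [-0.203, 0.677, -0.677, 0.203]
force: [0.9, -0.8, 0.6]
gripper_width: 0.0437
```

```bash
python3 -c "
from h import *
d(.30,-.45,.22,-2.557)"
```

```text
t 62.38 p [ 0.428  -0.2432  0.212 ] yaw -2.5582 F [ 0.9 -0.8  0.6] w 0.0437 
 tool delta mm [220.7  -8.  102.1] rot [ 0.    -0.001  0.   ] j [-0.68 -0.09  1.88 -0.    1.36  1.88]
```

Call:
{"op": "carry_out", "data": {"series": [{"translation": [27, -2, 12], "angular": [0, 0, 0], "claw": 0}, {"translation": [27, -2, 12], "angular": [0, 0, 0], "claw": 0}, {"translation": [27, -2, 12], "angular": [0, 0, 0], "claw": 0}, {"translation": [27, -2, 12], "angular": [0, 0, 0], "claw": 0}, {"translation": [27, 0, 12], "angular": [0, 0, 0], "claw": 0}, {"translation": [27, 0, 12], "angular": [0, 0, 0], "claw": 0}, {"translation": [27, 0, 12], "angular": [0, 0, 0], "claw": 0}, {"translation": [27, 0, 12], "angular": [0, 0, 0], "claw": 0}, {"translation": [0, 0, 0], "angular": [0, 0, 0], "claw": 0}, {"translation": [0, 0, 0], "angular": [0, 0, 0], "claw": 0}]}}

```text
t: 63.22
eef_pos: [0.2999, -0.4434, 0.2185]
tcp_rot: [-0.202, 0.678, -0.677, 0.202]
force: [-0.1, -0.5, 0.0]
gripper_width: 0.0434
```

```bash
python3 -c "
from fit import *
d(.30,-.45,.22,-2.557)
im=snap('top','t23');im2=snap('scene','s23'); snap('top','t23c',(340,95,100,165),3.5)
for n,i in(('top',im),('scene',im2)):
  print(n,[(b[0],b[1]) for b in blobs(i,(22,150,100),(34,255,255),60)[0]])
print(blobs(im,(6,180,180),(14,255,255),12)[0][-1], blobs(im,(0,170,120),(4,255,255),12)[0])
print('pin',back('top',blobs(im,(0,170,120),(4,255,255),12)[0][-2][0],.114),'amber?')
c=(.4505,.3023); 
for b in blobs(im,(22,150,100),(34,255,255),60)[0]:
  w=back('top',b[0],.038)[:2]-c; print((R.from_euler('z',.032).as_matrix()[:2,:2]@w).round(3))
"
```

```text
t 63.22 p [ 0.2999 -0.4434  0.2185] yaw -2.561 F [-0.1 -0.5  0. ] w 0.0434 
 tool delta mm [ 3.6 -1.5  5.6] rot [ 0.    -0.004 -0.   ] j [-1.12  0.01  1.76  0.    1.37  1.44]
top [(array([129.7, 186.4]), np.int32(306)), (array([155.2, 187.7]), np.int32(299)), (array([127.6, 221.8]), np.int32(310)), (array([152.4, 223.3]), np.int32(307))]
scene [(array([354.5, 246.2]), np.int32(287)), (array([375.9, 261.2]), np.int32(312)), (array([332.1, 269.2]), np.int32(323)), (array([354.7, 286. ]), np.int32(353))]
(array([377.6, 110.5]), np.int32(38), array([373, 106,  10,   9], dtype=int32)) [(array([328.2,  39.7]), np.int32(133), array([322,  34,  13,  13], dtype=int32)), (array([305.3, 134.6]), np.int32(46), array([302, 131,   8,   8], dtype=int32)), (array([380.6, 220. ]), np.int32(48), array([377, 217,   8,   7], dtype=int32)), (array([362.1, 227. ]), np.int32(65), array([358, 223,   9,   9], dtype=int32))]
pin [ 0.4264008 -0.2399719  0.114    ] amber?
[0.043 0.028]
[ 0.043 -0.032]
[-0.04   0.027]
[-0.041 -0.031]
```

View pics/t23.png

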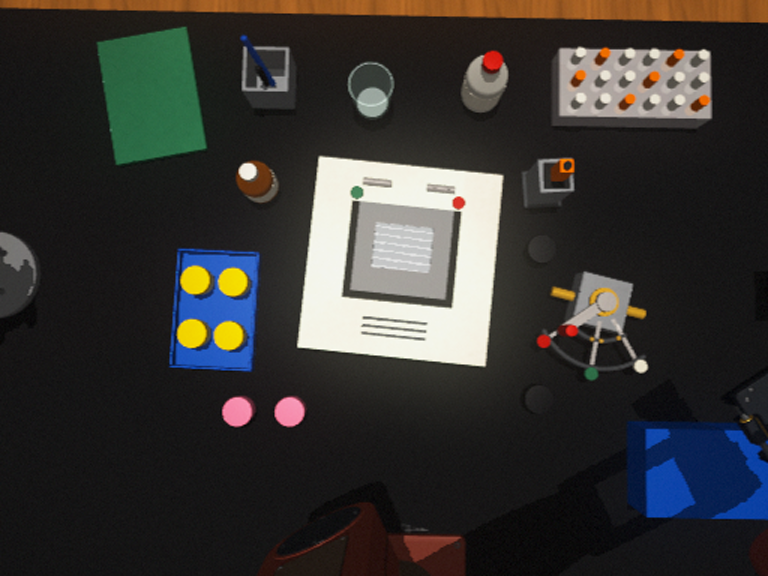

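View pics/s23.png

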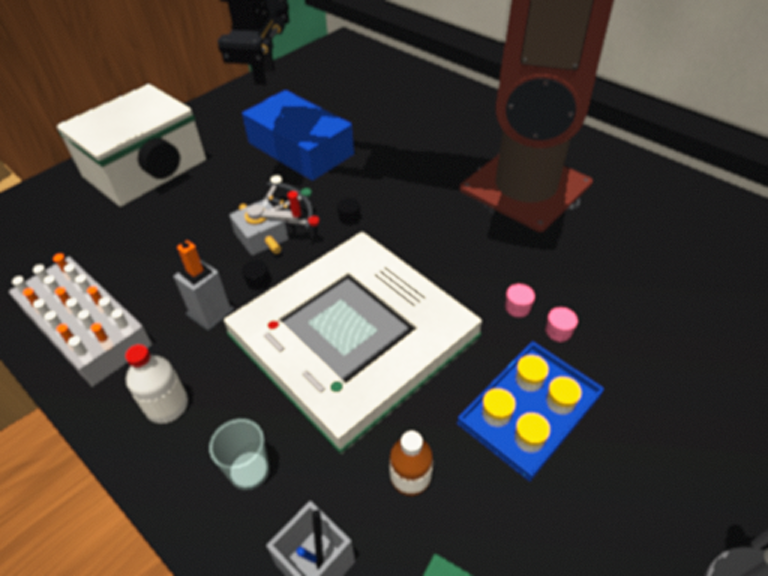

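View pics/t23c.png

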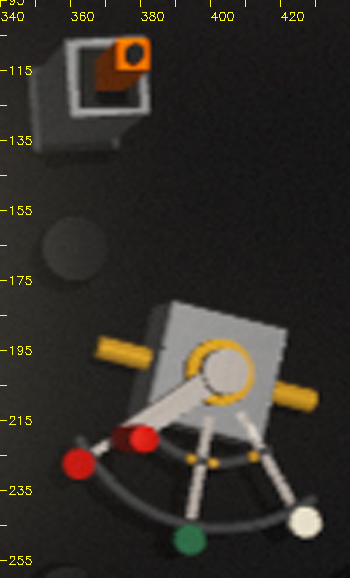

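Everything checks out: the pin blob is at (380.6,220.0) against (380.9,220.5) at the start, the four jars are within bounds, the wand is in its stand, and the amber bottle has not moved. Handing in.

```bash
python3 -c "
from h import *
print(ctrl.sign_off())"
```

```text
the job is handed in; nothing more can be done
None
```

The whole job is done and handed in at about 63 s of the 210 s allowed. No verdict came back, so everything below rests on my own readings.

**What I did:**
- I threw the lever to the green notch and moved all four yellow-capped jars into the tray.
- I traced the groove from the green end to the red end at about 3.2 cm/s, with the tip at z of about 44 mm and wrist forces under about 2.5 N.
- I then put the wand back in its stand and returned the lever to the red notch.

**Last checks:**
- **Jars:** all four look upright, at about (±42, ±30) mm in the tray, so inside the limits.
- **Lever:** the pin is within about 0.5 pixel of where it started, which puts the lever in the red notch.
- **Wand:** it was released in the stand within 0.5 mm of the height I gripped it at, and it looks upright.
- **Amber bottle:** it looks the same as at the start in the pictures; I did not measure its position again.
- **Robot:** the gripper is raised, half open and away from everything.

**What disagreed:** the two cameras differ by about 2 mm on the housing's position. I used the top camera's fit, and the scene pictures showed the tip on target relative to the groove. The middle jar was gripped about 5 mm off centre; I allowed for that when placing it.

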